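Probe the feed drilling of a stripped brake caliper with a collared gauge rod

TASK

The fluid drilling of the brake caliper has to be probed to full depth: first slide the worn brake pad up out of the caliper by its ear, because it stands in the way of the gauge's collar, and stand it on its lower edge in any bay of the steel rack. Then take the gauge rod out of its wooden block, lower it into the port on top of the caliper until its collar stops flat on the casting, and draw it out again. Finish while still holding the gauge: in the gripper, level (rod horizontal) and still, a good 20 cm above the bench so that its tip can be read, leaving the red spacer block, the banjo bolt and the two copper washers where they are.

Things in the scene. Friction and masses are not known exactly. Their poses are not given: they have to be found in the camera images.
- caliper: Grey cast brake caliper bolted to the bench on a 154 x 168 x 10 mm plate; fixed. Origin: on the bench under its middle; z up, x across the brake disc, y along the window. Casting x -62..66 mm (round bosses to -74 and 74), y -70..70, flat top 95 mm above the bench, with an upward-open window x -12..32, y -48..48 and a bleed nipple 18 mm tall at x -45, y 54
- pad_slot (a point): Middle of the pad slot's floor in the caliper (caliper x -6.5, y 0, 20 mm above the bench; axes as the caliper's). The slot is the strip of the window along its -x wall, 11 mm wide (x) and 96 mm long (y), with ledges at both ends on which the pad stands and 6 mm lips at both ends in front of it
- port (a point): Middle of the mouth of the feed drilling, in the flat top of the caliper 95 mm above the bench, at x -24, y 0 in the caliper frame: a vertical blind round hole 11 mm wide, 70 mm deep, with a 2 mm chamfer at the mouth and a bright machined ring round it. Axes as the caliper's
- pad: Worn brake pad on edge in the caliper's slot, 1 to 2 mm play each way; slides straight up. Steel back plate 8 mm thick (x), 92 long (y), 68 high (z); 6 mm lining on its +x face (76 long, 8 to 58 mm up); on top an ear 8 mm thick, 40 wide (y), 68 to 105 mm up, 30 mm of it above the caliper's top, in the way of the gauge's collar. 0.34 kg. Origin: middle of the back plate's lower edge; z to the ear
- pad_foot (a point): Middle of the lower edge of the pad's back plate (the pad's origin)
- pad_ear (a point): Grip point on the pad's ear, 98 mm above the pad's lower edge, 23 mm above the caliper's top at the start; the ear is 8 mm thick along the pad's x
- rack: Open steel rack, fixed to the bench, 105 (x) x 125 (y) x 50 mm high, walls and floor 3 mm, two dividers as high as the walls making three empty bays side by side along x, each 31 mm (x) x 119 mm (y). Origin: centre of its underside; bays centred at x -34, 0 and 34 mm. A pad stood in a bay may lean on its wall
- stand: Wooden gauge block, fixed to the bench, 70 (x) x 90 (y) x 76 mm high, with one vertical hole 12 mm wide and 68 mm deep in the middle of its top, in which the gauge stands. Origin: centre of its underside
- gauge: Gauge rod, one rigid piece, about 0.14 kg, 146 mm long along its z: steel rod 8 mm thick from the tapered tip (z 0) to z 60 mm, flat stop collar 36 mm in diameter from z 60 to 66, round aluminium handle 16 mm in diameter from z 66 to 146. Origin at the tip, z towards the handle. At the start it stands upright in the wooden block, its collar resting on the block's top
- gauge_tip (a point): Tip of the gauge rod (the gauge's origin)
- gauge_collar (a point): Centre of the collar's underside, z 60 mm on the gauge
- gauge_grip (a point): Point on the handle's axis, z 111 mm on the gauge, 45 mm above the collar's upper face. Gripped there with the tool leaning 45 degrees, the fingers clear the collar, and the rod can go from upright to level by leaning the tool 45 degrees the other way
- spacer: Red plastic piston spacer block, 64 x 34 x 20 mm with a 30 x 12 x 16 mm tab on top, loose on the bench beyond the caliper; to be left alone. Origin: centre of underside
- bolt: Stainless banjo bolt standing on its head, 20 mm wide, 35 mm tall, loose on the bench; to be left alone. Origin: centre of underside
- washer_a: Copper sealing washer, 22 mm wide, 2 mm thick, loose on the bench; to be left alone
- washer_b: Second copper sealing washer, the same; to be left alone
Mind the look-alikes: they are no part of the job. Leave any purple look-alike of the caliper alone.

How it is judged:
By the outcome, as a careful person would: the job done as asked, in the order asked, and still so for the second after the job is handed in, while the arm keeps its last pose, push and grip.
It also fails if it takes over 61 s, if anything falls off the work surface, if the arm or the gripper's body presses on something with over 40 N, if the wrist force passes 120 N, or if a joint passes its speed limit or range.

ROBOT

A 6-joint arm with a two-finger parallel gripper is mounted at the origin on the work surface. World frame = base frame: x ahead of the robot, y to its left, z up, the work surface at z = 0. Lengths are in m, angles in degrees, forces in N, time in s.
With the tool pointing down it reaches from about 0.375 to 0.975 m from the base axis. Payload 3.8 kg.
Tool frame: the origin (TCP) lies midway between the tips of the shut fingers; the grasp point (between the pads) lies 19 mm behind it; z points along the fingers, y is the line along which they close (so a half turn about z gives the same grasp; the last joint's range is limited). The gripper opens to 88 mm and grips with 3 to 60 N. Pads are 18 mm wide; open, the fingers measure 123 mm over their backs; the gripper's body (75 mm by 187 mm) begins 45 mm behind the grasp point.
Start: joints at [-67.603, 15.12, 91.902, -0, 72.978, -2.114], TCP at [0.28, -0.614, 0.239] pointing down, gripper open.
Joint ranges: [-150.88, 150.88], [-54.13, 125.18], [17.81, 147.31], [-75.09, 255.09], [0, 152.58], [-146.25, 146.25]. Speed limits (degrees/s): [147.25, 147.25, 180, 180, 180, 180].

INTERFACE

Orientations are given as a 3x3 rotation matrix whose columns are the frame's x, y, z axes.
In Python, from bench import arm, eyes, finder gives the robot as it stands.
- The arm moves only by the tool play_rows, never from a script. Its argument "commands" is one flat list of numbers, 5 for each row, row after row: the shift along the tool's x, y, z in mm, then the turn about the tool's z in rad, then the opening, from 0 (shut) to 1 (fully open). A call has 1 to 5 rows; each row shifts and turns the commanded pose from where the row before left it, along the tool's axes as they then stand; what a row does not reach is not made up. A row lasts 1/12 s, in which the tool goes at most 41.7 mm and 7.16 degrees, less where a joint would pass 70% of its speed; a pose out of reach is approached as far as the arm can. A call with a gripper value outside its range is refused whole. The fingers move at their own pace and stop on an object; "newtons" is the grip in N (left out, the last holds). Time passes only in rows, so rows that do not move let the fingers close. It gives the time, the measured TCP pose, the force, the opening and the grip force at its end, in the units of the state.
- arm.get_obs(): the state, without advancing time (a new reading comes with each control period).
- eyes.read_camera(name): name is "scene" or "side" or "wrist"; returns a dict with "pixels" (400x640x3 uint8, red, green, blue), "vfov" (degrees; the focal length in pixels is half the picture's height over the tangent of half this angle, whatever the lens; pixels are square), "cx", "cy" (the principal point, pixels), "pose" (4x4, takes a point from camera to world coordinates); the wrist camera has in their place "T_tool_cam" (4x4, takes a point from camera to tool coordinates, whose origin is the TCP and whose axes are the flange's). Camera axes: x right, y down, z forward; pixel columns grow to the right and rows downward; lengths in m; the calibration is good to about 2 mm. A picture is of the moment at which its call begins: read the wrist's pose just before it. There is no depth.
- arm.hand_in(): hands the job in; it is judged then, once.
Trained networks look in the newest picture that a camera, given by its name, has taken for a name from the list of things; names that differ only in an ending like _2 or _b are one class to them, and where a whole thing is asked for, a point or a joint stands for the part that bears it (a point fixed in the world has none). Each returns a list of dicts, best first, with "conf" (0 to 1); they miss things now and then, are a little off and sometimes report something else, mostly with a low value. They report only what shows in the picture. A call takes as long as a camera call. They do not tell look-alikes from the thing itself.
- finder.boxes_of(camera, name): "location" ([column, row] in pixels, amid what is visible of it).
The state is a dict: "clock": time; "q": joint angles; "joint_vel": joint speeds; "tau": joint torques, N m; "tool_pos": TCP position; "ee_rot": TCP orientation; "contact_force": force on the tool from outside, world axes, zero at the start; "moment": the same for the moment, N m; "gripper_width": finger opening in m; "finger_force": force on a finger pad.
Only numpy, scipy, OpenCV 4.12 (cv2) and the standard library are available. Lean on these libraries where they do the work, as an engineer would, in place of code of your own. Each camera call takes 0.05 s, during which the arm holds its last target. There are 200 camera calls.

## Working session

There is one attempt and no reset: what is moved stays moved. The work goes in short steps, Python scripts to look and compute and a tool call to move; the robot and the scene stay as the last step left them, time stands still between calls to the robot, and variables do not carry over. Pictures are saved under pics/ and viewed, at most 10 in all, crops included, and the job is handed in when it is done.

Besides the shell and the picture viewer there is one more tool, called after ">>>" by a JSON object that holds its "name" and its "arguments". play_rows: Moves the arm, as the interface text tells. Its arguments: {"type":"object","properties":{"commands":{"type":"array"},"newtons":{"type":"number"}},"required":["commands"]}

```bash
ls; mkdir -p pics; cat > h.py <<'E'
import numpy as np, cv2
from bench import arm, eyes, finder
def cam(name):
    o=arm.get_obs(); c=eyes.read_camera(name); im=np.array(c["pixels"]); f=im.shape[0]/2/np.tan(np.radians(c["vfov"])/2)
    if "pose" in c: T=np.array(c["pose"])
    else:
        W=np.eye(4); W[:3,:3]=np.array(o["ee_rot"]); W[:3,3]=o["tool_pos"]; T=W@np.array(c["T_tool_cam"])
    return dict(im=im,f=f,cx=c["cx"],cy=c["cy"],T=T)
def ray(c,p):
    d=np.array([(p[0]-c["cx"])/c["f"],(p[1]-c["cy"])/c["f"],1.]); d=c["T"][:3,:3]@d
    return c["T"][:3,3],d/np.linalg.norm(d)
def atz(c,p,z):
    o,d=ray(c,p); return o+d*(z-o[2])/d[2]
def tri(obs):
    A=np.zeros((3,3));b=np.zeros(3);L=[]
    for c,p in obs:
        o,d=ray(c,p);M=np.eye(3)-np.outer(d,d);A+=M;b+=M@o;L.append((o,M))
    x=np.linalg.solve(A,b); return x,[np.linalg.norm(M@(x-o)) for o,M in L]
def proj(c,X):
    q=c["T"][:3,:3].T@(np.asarray(X)-c["T"][:3,3]); return q[:2]/q[2]*c["f"]+[c["cx"],c["cy"]]
def save(c,fn,crop=None,s=1):
    im=c["im"][:,:,::-1]
    if crop: im=im[crop[1]:crop[3],crop[0]:crop[2]]
    cv2.imwrite("pics/"+fn,cv2.resize(im,None,fx=s,fy=s,interpolation=cv2.INTER_CUBIC))
E
python3 - <<'E'
from h import *
ims=[]
for n in ("scene","side"):
    c=cam(n); print(n,c["T"].round(3).tolist(),round(c["f"]))
    save(c,n+"0.png",None,1.25)
    for k in ("caliper","port","pad_ear","rack","stand","gauge","gauge_grip","gauge_collar","spacer","bolt","washer_a"):
        print(k,[(np.round(b["location"]).tolist(),round(b["conf"],2)) for b in finder.boxes_of(n,k)][:4])
o=arm.get_obs(); print(o["tool_pos"],np.round(o["ee_rot"],3).tolist(),o["clock"])
E
```

```text
pics
scene [[-0.582, 0.673, -0.457, 1.082], [0.814, 0.485, -0.321, 0.378], [0.006, -0.558, -0.83, 1.057], [0.0, 0.0, 0.0, 1.0]] 517
caliper [([331.0, 225.0], 0.92), ([388.0, 369.0], 0.7), ([467.0, 209.0], 0.61)]
port [([468.0, 204.0], 0.84), ([334.0, 225.0], 0.56), ([384.0, 368.0], 0.55)]
pad_ear [([334.0, 208.0], 0.95), ([226.0, 132.0], 0.33), ([334.0, 224.0], 0.22)]
rack [([431.0, 289.0], 0.89)]
stand [([231.0, 131.0], 0.71), ([234.0, 147.0], 0.65)]
gauge [([229.0, 131.0], 0.56)]
gauge_grip [([230.0, 129.0], 0.76)]
gauge_collar [([225.0, 131.0], 0.74)]
spacer [([296.0, 324.0], 0.95)]
bolt [([203.0, 259.0], 0.5)]
washer_a [([271.0, 301.0], 0.38)]
side [[0.987, -0.13, 0.092, 0.485], [-0.159, -0.756, 0.635, -0.544], [-0.013, -0.642, -0.767, 0.778], [0.0, 0.0, 0.0, 1.0]] 376
caliper [([381.0, 128.0], 0.97), ([324.0, 220.0], 0.84), ([230.0, 160.0], 0.81)]
port [([385.0, 132.0], 0.98), ([324.0, 216.0], 0.77), ([231.0, 160.0], 0.71)]
pad_ear [([320.0, 203.0], 0.46), ([330.0, 357.0], 0.16)]
rack [([312.0, 146.0], 0.57)]
stand [([330.0, 360.0], 0.63), ([314.0, 148.0], 0.25)]
gauge [([325.0, 344.0], 0.68)]
gauge_grip [([328.0, 340.0], 0.69)]
gauge_collar [([331.0, 339.0], 0.72)]
spacer [([405.0, 186.0], 0.52)]
bolt [([438.0, 270.0], 0.56)]
washer_a []
[ 0.28004626 -0.61416543  0.23870934] [[0.91, 0.415, 0.0], [0.415, -0.91, 0.0], [0.0, -0.0, -1.0]] 1.2
```

View pics/scene0.png

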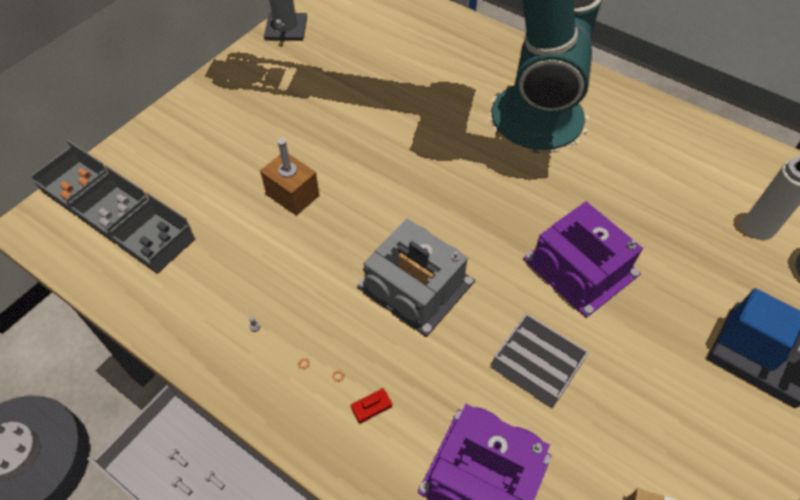

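View pics/side0.png

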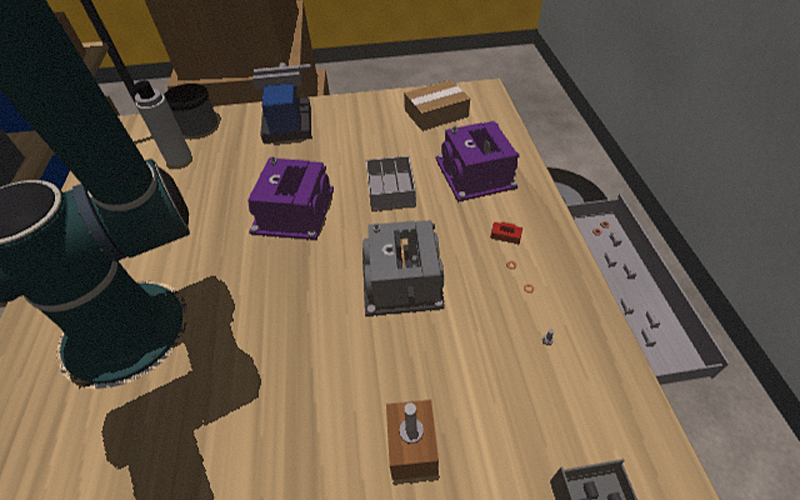

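Scene picture (x1.25): grey caliper at about (415,270), the only one with a pad; purple look-alikes at (587,255) and (490,455). Rack is at (540,358), gauge in its block at (288,180), red spacer at (372,405), bolt (254,325), washers (304,363) and (338,376). In the side view: grey caliper (403,265), gauge (410,425), rack (391,183). Candidates for the caliper in scene pixels: grey (331,220), purple (467,205), purple (388,369). I choose the grey one.

```bash
python3 - <<'E'
from h import *
a=cam("scene");b=cam("side")
def crop(c,x,y,w,h,s): return cv2.resize(c["im"][y:y+h,x:x+w,::-1],None,fx=s,fy=s,interpolation=cv2.INTER_CUBIC)
# a: caliper, b: caliper ; a rack, b rack
top=np.hstack([crop(a,280,165,100,100,4),crop(b,285,165,100,100,4)])
bot=np.hstack([crop(a,385,245,100,50,4),crop(b,285,120,100,50,4)])
cv2.imwrite("pics/c1.png",np.vstack([top,bot]))
for nm,pa,pb in [("ear",(334,203),(320,200)),("handle top",(227,112),(328,327)),("rack",(431,289),(312,146)),("port",(341,200),(311,200))]:
    x,e=tri([(a,pa),(b,pb)]); print(nm,x.round(3),np.round(e,4))
E
```

```text
ear [0.537 0.029 0.099] [0.0039 0.0039]
handle top [ 0.507 -0.301  0.162] [0.0033 0.0033]
rack [0.552 0.302 0.023] [0.0002 0.0002]
port [0.517 0.036 0.094] [0.0028 0.0028]
```

View pics/c1.png

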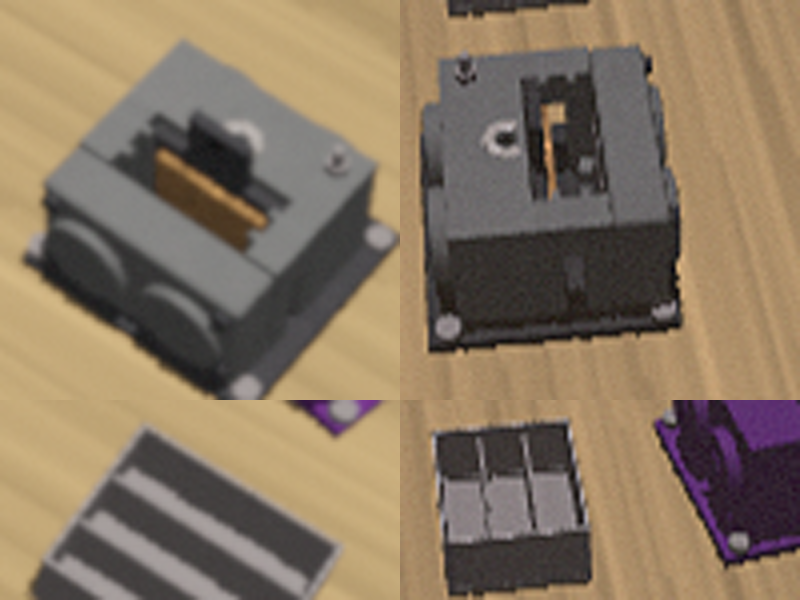

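```bash
cat >> h.py <<'E'
def yaw(): # world angle of tool y
    R=np.array(arm.get_obs()["ee_rot"]); return np.degrees(np.arctan2(R[1,1],R[0,1]))
def plan(pts,g,step=39):
    "pts: list of (x,y,z,yaw of tool y in deg or None); prints rounded rows, 5 a call"
    o=arm.get_obs(); p=np.array(o["tool_pos"],float); th=yaw(); rows=[]
    for t in pts:
        q=np.array(t[:3]); ty=th if t[3] is None else t[3]; dy=(ty-th+180)%360-180; 
        n=max(1,int(np.ceil(max(np.linalg.norm(q-p)*1e3/step,abs(dy)/6.9))))
        p0=p.copy(); t0=th
        for i in range(n):
            w=p0+(q-p0)*(i+1)/n-p; a=np.radians(th); Y=np.array([np.cos(a),np.sin(a),0]);X=np.array([-Y[1],Y[0],0])
            d=1 if n>1 and np.linalg.norm(q-p0)>.05 else 1
            r=[round(w@X*1e3,d),round(w@Y*1e3,d),round(-w[2]*1e3,d),round(np.radians(-dy/n),3),g]
            rows.append(r); p=p+X*r[0]/1e3+Y*r[1]/1e3-np.array([0,0,r[2]/1e3]); th-=np.degrees(r[3])
    for i in range(0,len(rows),5): print([v for r in rows[i:i+5] for v in r])
    print("end",p.round(4),round(th,2))
E
python3 - <<'E'
from h import *
print(np.round(eyes.read_camera("wrist")["T_tool_cam"],3).tolist())
plan([(0.50,0.029,0.30,0)],1)
E
```

```text
[[-0.0, -0.946, -0.325, 0.085], [1.0, 0.0, -0.0, 0.0], [0.0, -0.325, 0.946, -0.145], [0.0, 0.0, 0.0, 1.0]]
[np.float64(25.9), np.float64(-27.4), np.float64(-3.4), np.float64(-0.063), 1, np.float64(27.7), np.float64(-25.8), np.float64(-3.4), np.float64(-0.063), 1, np.float64(29.2), np.float64(-24.0), np.float64(-3.4), np.float64(-0.063), 1, np.float64(30.6), np.float64(-22.0), np.float64(-3.4), np.float64(-0.063), 1, np.float64(32.0), np.float64(-20.1), np.float64(-3.4), np.float64(-0.063), 1]
[np.float64(33.1), np.float64(-18.1), np.float64(-3.4), np.float64(-0.063), 1, np.float64(34.3), np.float64(-15.9), np.float64(-3.4), np.float64(-0.063), 1, np.float64(35.1), np.float64(-13.8), np.float64(-3.4), np.float64(-0.063), 1, np.float64(36.0), np.float64(-11.5), np.float64(-3.5), np.float64(-0.063), 1, np.float64(36.6), np.float64(-9.2), np.float64(-3.4), np.float64(-0.063), 1]
[np.float64(37.2), np.float64(-6.9), np.float64(-3.4), np.float64(-0.063), 1, np.float64(37.4), np.float64(-4.5), np.float64(-3.4), np.float64(-0.063), 1, np.float64(37.7), np.float64(-2.2), np.float64(-3.4), np.float64(-0.063), 1, np.float64(37.8), np.float64(0.3), np.float64(-3.4), np.float64(-0.063), 1, np.float64(37.7), np.float64(2.5), np.float64(-3.4), np.float64(-0.063), 1]
[np.float64(37.4), np.float64(5.0), np.float64(-3.4), np.float64(-0.063), 1, np.float64(37.1), np.float64(7.3), np.float64(-3.4), np.float64(-0.063), 1, np.float64(36.5), np.float64(9.6), np.float64(-3.4), np.float64(-0.063), 1]
end [0.5   0.029 0.3  ] -0.51
```

>>> {"name": "play_rows", "arguments": {"commands": [26,-27.5,-3.5,-0.063,1,28,-26,-3.5,-0.063,1,29,-24,-3.5,-0.063,1,31,-22,-3.5,-0.063,1,32,-20,-3.5,-0.063,1]}}

```text
clock: 1.77
tool_pos: [0.3419, -0.4334, 0.2563]
ee_rot: [[0.735, 0.678, 0.0], [0.678, -0.735, 0.0], [0.0, 0.0, -1.0]]
contact_force: [0.8, 0.6, -0.4]
gripper_width: 0.0882
finger_force: 0.0
```

>>> {"name": "play_rows", "arguments": {"commands": [33,-18,-3.5,-0.063,1,34,-16,-3.5,-0.063,1,35,-14,-3.5,-0.063,1,36,-11.5,-3.5,-0.063,1,37,-9,-3.5,-0.063,1]}}

```text
clock: 2.18
tool_pos: [0.4027, -0.2547, 0.2742]
ee_rot: [[0.489, 0.873, 0.001], [0.873, -0.489, -0.0], [-0.0, 0.001, -1.0]]
contact_force: [1.7, -0.8, -0.1]
gripper_width: 0.088
finger_force: 0.0
```

>>> {"name": "play_rows", "arguments": {"commands": [37,-7,-3.5,-0.063,1,37,-4.5,-3.5,-0.063,1,38,-2,-3.5,-0.063,1,38,0,-3.5,-0.063,1,38,2.5,-3.5,-0.063,1]}}

```text
clock: 2.6
tool_pos: [0.4636, -0.0756, 0.2918]
ee_rot: [[0.194, 0.981, 0.001], [0.981, -0.194, -0.0], [-0.0, 0.001, -1.0]]
contact_force: [0.1, -0.7, -0.9]
gripper_width: 0.0881
finger_force: 0.0
```

>>> {"name": "play_rows", "arguments": {"commands": [38,5,-3.5,-0.063,1,38,7,-3.5,-0.063,1,37,10,-3.5,-0.063,1,0,0,0,0,1,0,0,0,0,1]}}

```text
clock: 3.02
tool_pos: [0.5008, 0.0335, 0.3019]
ee_rot: [[0.005, 1.0, 0.0], [1.0, -0.005, -0.0], [-0.0, 0.0, -1.0]]
contact_force: [-0.8, -0.1, -0.3]
gripper_width: 0.0882
finger_force: 0.0
```

```bash
python3 - <<'E'
from h import *
c=cam("wrist"); o=arm.get_obs(); print(o["tool_pos"],yaw(),o["clock"],o["contact_force"]); save(c,"w1.png",None,1.25)
np.save("w1.npy",c,allow_pickle=True)
for k in ("pad_ear","port","caliper"): print(k,[(np.round(b["location"],1).tolist(),round(b["conf"],2)) for b in finder.boxes_of("wrist",k)][:3])
E
```

```text
[0.50040213 0.0321808  0.30165923] -0.42380397623817245 3.0667 [-0.08438096 -0.480617    0.37982458]
pad_ear [([324.8, 395.7], 0.72), ([356.6, 160.5], 0.59), ([523.8, 279.3], 0.38)]
port [([362.9, 150.1], 0.81), ([175.9, 13.9], 0.65)]
caliper [([175.3, 10.0], 0.74), ([363.2, 145.3], 0.6)]
```

View pics/w1.png

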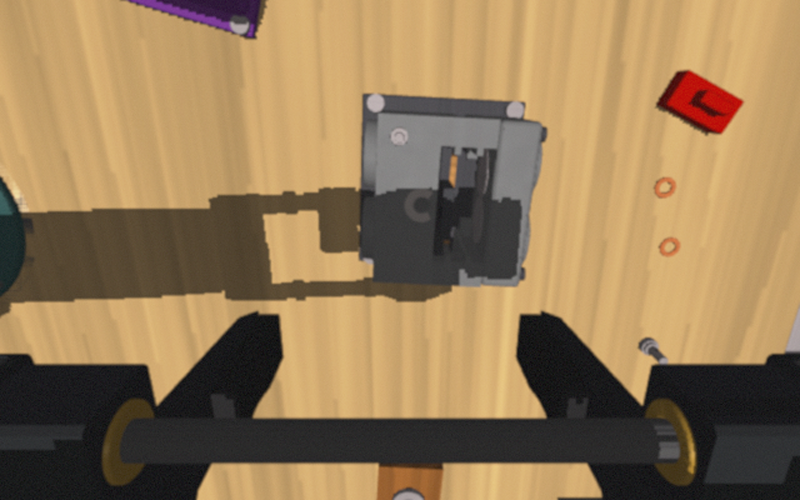

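Wrist picture: grey caliper with its nipple at (399,136), port ring at (420,205) and window to the right of that, partly in the gripper's shadow. Red spacer is at (700,100), washers at (665,188) and (669,247). I'll take a close brightened crop to confirm the choice.

```bash
python3 - <<'E'
from h import *
c=np.load("w1.npy",allow_pickle=True).item()
im=(255*(c["im"]/255.)**0.5).astype(np.uint8)[70:240,280:450]
cv2.imwrite("pics/w1c.png",cv2.resize(im[:,:,::-1],None,fx=3.5,fy=3.5,interpolation=cv2.INTER_CUBIC))
E
```

```text
(no output)
```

View pics/w1c.png

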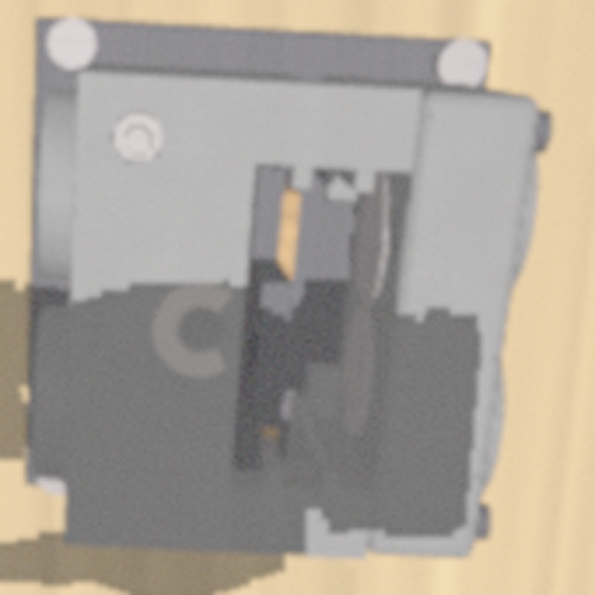

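```bash
cat > fit.py <<'E'
from h import *
from scipy.optimize import least_squares
w=np.load("w1.npy",allow_pickle=True).item(); a=cam("scene"); b=cam("side")
P=[(w,(319.4,109.1),(-45,54,113)),(w,(336,164.3),(-24,0,95)),(w,(353.4,117.7),(-12,48,95)),(w,(346.6,204.3),(-12,-48,95)),
(a,(341.2,199.5),(-24,0,95)),(a,(364.5,203),(-45,54,113)),(a,(325.8,175),(-62,-70,95)),(a,(373.8,205.8),(-62,70,95)),
(b,(310.7,199.5),(-24,0,95)),(b,(300.7,180.5),(-45,54,113)),(b,(296.2,222),(-62,-70,95)),(b,(318.7,215),(-12,-48,95)),(b,(336.2,213.7),(32,-48,95))]
def X(t,p):
    c,s=np.cos(t[2]),np.sin(t[2]); return np.array([t[0]+(c*p[0]-s*p[1])/1e3,t[1]+(s*p[0]+c*p[1])/1e3,p[2]/1e3+t[3]])
r=lambda t:np.concatenate([proj(c,X(t,p))-q for c,q,p in P])
s=least_squares(r,[.54,.04,0,0],loss="soft_l1"); t=s.x
print("caliper",t.round(4),"yaw",np.degrees(t[2]).round(2)); print(r(t).reshape(-1,2).round(1).tolist())
for nm,p in (("port",(-24,0,95)),("ear",(-6.5,0,118))): print(nm,X(t,p).round(4))
for nm,c in (("w",w),("a",a),("b",b)): print(nm,"ear corners",[proj(c,X(t,(x,y,125))).round(1).tolist() for x,y in ((-10.5,-20),(-10.5,20),(-2.5,20),(-2.5,-20))])
np.save("cal.npy",t)
# stand/gauge/rack rough
E
python3 fit.py
```

```text
caliper [ 5.435e-01  3.320e-02 -5.890e-02  1.000e-04] yaw -3.38
[[0.0, 0.4], [1.2, -0.7], [-0.4, -1.7], [-1.2, 4.1], [-2.3, 1.3], [-0.1, -0.1], [-0.6, -0.3], [0.2, 0.4], [0.2, 0.0], [-0.3, -1.9], [-0.1, 2.6], [-1.2, -0.0], [0.3, -0.4]]
port [0.5195 0.0346 0.0951]
ear [0.537  0.0335 0.1181]
w ear corners [[351.4, 192.1], [355.0, 150.7], [363.7, 151.1], [359.7, 192.5]]
a ear corners [[328.5, 192.3], [342.9, 201.8], [340.6, 204.1], [326.2, 194.6]]
b ear corners [[316.6, 197.2], [315.4, 184.4], [318.8, 184.1], [320.1, 196.9]]
```

```bash
python3 - <<'E'
from h import *
plan([(0.537,0.0335,0.20,-3.4),(0.537,0.0335,0.100,-3.4)],0.5,34)
E
```

```text
[np.float64(0.9), np.float64(9.2), np.float64(25.4), np.float64(0.012), 0.5, np.float64(1.0), np.float64(9.2), np.float64(25.4), np.float64(0.012), 0.5, np.float64(1.1), np.float64(9.2), np.float64(25.4), np.float64(0.012), 0.5, np.float64(1.2), np.float64(9.1), np.float64(25.4), np.float64(0.012), 0.5, np.float64(0.0), np.float64(0.0), np.float64(33.3), np.float64(-0.0), 0.5]
[np.float64(0.0), np.float64(0.0), np.float64(33.3), np.float64(-0.0), 0.5, np.float64(0.0), np.float64(0.0), np.float64(33.4), np.float64(-0.0), 0.5]
end [0.537  0.0335 0.1   ] -3.41
```

>>> {"name": "play_rows", "arguments": {"commands": [1,9,25,0.013,0.5,1,9,25,0.013,0.5,1,9,25,0.013,0.5,1,9,25,0.013,0.5,0,0,30,0,0.5]}}

```text
clock: 3.73
tool_pos: [0.5387, 0.0335, 0.1719]
ee_rot: [[0.064, 0.998, 0.004], [0.998, -0.064, 0.0], [0.0, 0.004, -1.0]]
contact_force: [1.0, -0.1, 0.2]
gripper_width: 0.057
finger_force: 0.0
```

>>> {"name": "play_rows", "arguments": {"commands": [0,0,30,0,0.5,0,0,25,0,0.5,0,0,12,0,0.5,0,0,4,0,0.5,0,0,0,0,0.5]}}

```text
clock: 4.15
tool_pos: [0.536, 0.034, 0.1001]
ee_rot: [[0.062, 0.998, -0.002], [0.998, -0.062, -0.0], [-0.0, -0.002, -1.0]]
contact_force: [1.3, -0.5, 0.4]
gripper_width: 0.0439
finger_force: 0.0
```

```bash
python3 - <<'E'
from h import *
c=cam("wrist"); o=arm.get_obs(); print(o["tool_pos"],yaw(),o["contact_force"])
a=cam("scene");b=cam("side")
def crop(c,x,y,w,h,s): return cv2.resize((255*(c["im"][y:y+h,x:x+w,::-1]/255.)**.6).astype(np.uint8),(w*s,h*s),interpolation=cv2.INTER_CUBIC)
cv2.imwrite("pics/g1.png",np.hstack([crop(c,180,100,270,300,2)[:400],]))
E
```

```text
[0.53716414 0.03424543 0.10145196] -3.5455247062597035 [ 0.1655583   0.25651935 -0.1999195 ]
```

View pics/g1.png

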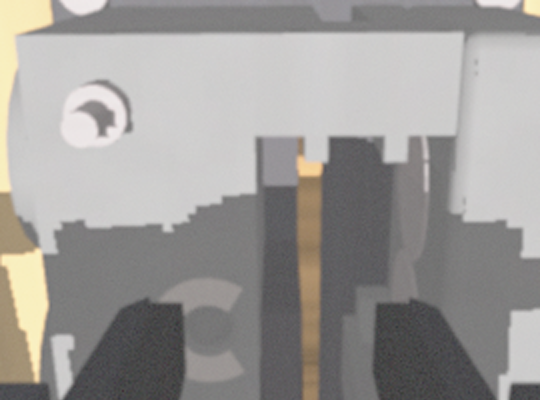

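The fingers (inner edges at columns 182 and 373) straddle the pad's back plate (260 to 297) evenly, so I'll close.

>>> {"name": "play_rows", "arguments": {"commands": [0,0,0,0,0,0,0,0,0,0,0,0,0,0,0,0,0,0,0,0,0,0,0,0,0], "newtons": 40}}

```text
clock: 4.72
tool_pos: [0.5367, 0.0348, 0.101]
ee_rot: [[0.061, 0.998, 0.001], [0.998, -0.061, -0.0], [0.0, 0.001, -1.0]]
contact_force: [-0.2, -0.2, -0.7]
gripper_width: 0.013
finger_force: 0.0
```

>>> {"name": "play_rows", "arguments": {"commands": [0,0,-5,0,0,0,0,-10,0,0,0,0,-15,0,0,0,0,-15,0,0,0,0,-15,0,0]}}

```text
clock: 5.13
tool_pos: [0.5361, 0.0348, 0.1614]
ee_rot: [[0.061, 0.998, -0.001], [0.998, -0.061, -0.0], [-0.0, -0.001, -1.0]]
contact_force: [-0.0, 0.9, -1.8]
gripper_width: 0.008
finger_force: 40.0
```

>>> {"name": "play_rows", "arguments": {"commands": [0,0,-20,0,0,0,0,-20,0,0,0,0,-20,0,0,0,0,-10,0,0,0,0,0,0,0]}}

```text
clock: 5.55
tool_pos: [0.5384, 0.0348, 0.2341]
ee_rot: [[0.061, 0.998, 0.006], [0.998, -0.061, 0.0], [0.0, 0.006, -1.0]]
contact_force: [-0.0, 0.3, -2.7]
gripper_width: 0.0076
finger_force: 40.0
```

```bash
python3 - <<'E'
from h import *
o=arm.get_obs(); print(o["tool_pos"],yaw(),o["contact_force"],o["moment"],o["gripper_width"],o["finger_force"])
a=cam("scene");b=cam("side")
def crop(c,x,y,w,h,s): return cv2.resize((255*(c["im"][y:y+h,x:x+w,::-1]/255.)**.6).astype(np.uint8),(w*s,h*s),interpolation=cv2.INTER_CUBIC)
cv2.imwrite("pics/l1.png",np.vstack([np.hstack([crop(a,280,120,100,100,3),crop(b,260,110,100,100,3)]),np.hstack([crop(a,385,240,100,70,3),crop(b,280,115,100,70,3)])]))
E
```

```text
[0.53836016 0.03479414 0.23413872] -3.4971047541550795 [-0.03006062  0.31264727 -2.68609339] [-0.05361046 -0.12469353 -0.06969851] 0.007620586293544882 39.981312062591314
```

View pics/l1.png

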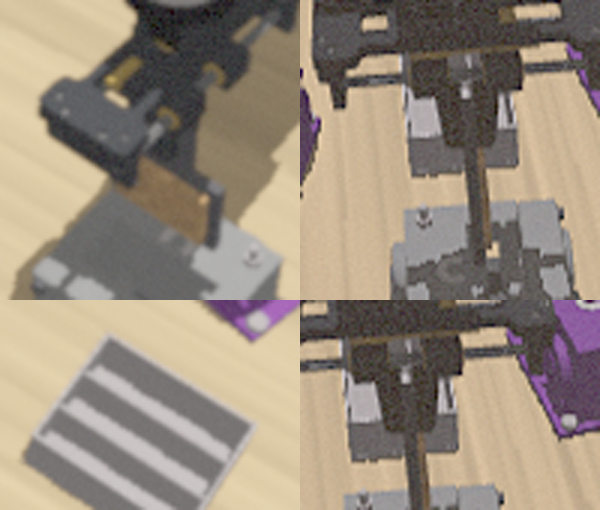

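The pad is out and hanging clear of the caliper. Next I fit the rack's pose from its rim corners in both views.

```bash
cat > fitr.py <<'E'
from h import *
from scipy.optimize import least_squares
a=cam("scene"); b=cam("side")
A,B,C,D=(-52.5,-62.5,50),(-52.5,62.5,50),(52.5,-62.5,50),(52.5,62.5,50)
P=[(a,(421.9,252.4),A),(a,(470,282),B),(a,(396,285),C),(b,(293.2,128),B),(b,(327.5,125),D),(b,(332.5,152.5),C),(b,(296.2,155.5),A)]
def X(t,p):
    c,s=np.cos(t[2]),np.sin(t[2]); return np.array([t[0]+(c*p[0]-s*p[1])/1e3,t[1]+(s*p[0]+c*p[1])/1e3,p[2]/1e3+t[3]])
r=lambda t:np.concatenate([proj(c,X(t,p))-q for c,q,p in P])
t=least_squares(r,[.55,.3,0,0],loss="soft_l1").x
print("rack",t.round(4),np.degrees(t[2]).round(2)); print(r(t).reshape(-1,2).round(1).tolist())
# pad foot from both views: predicted pixels of lower edge ends, for slip s
R=np.array(arm.get_obs()["ee_rot"]);o=np.array(arm.get_obs()["tool_pos"])
for s in (0.078,0.083,0.088): print(s,[[proj(c,o+R[:,0]*y+R[:,2]*s).round(1).tolist() for y in(-.046,.046)] for c in (a,b)])
y=np.degrees(t[2])
for bx in (-34,0,34): print(bx,X(t,(bx,0,50)).round(4))
E
python3 fitr.py
```

```text
rack [ 0.5534  0.3025 -0.0406 -0.002 ] -2.33
[[-1.2, -0.8], [0.7, 1.3], [-1.3, 0.8], [-0.4, -0.4], [-0.2, -0.4], [-0.3, -0.1], [-1.0, 0.3]]
0.078 [[[319.2, 180.2], [352.9, 202.3]], [[317.9, 198.1], [315.0, 168.4]]]
0.083 [[[319.2, 181.5], [352.7, 203.6]], [[318.0, 199.5], [315.1, 169.9]]]
0.088 [[[319.2, 182.9], [352.6, 204.9]], [[318.1, 201.0], [315.2, 171.4]]]
-34 [0.5194 0.3038 0.048 ]
0 [0.5534 0.3025 0.048 ]
34 [0.5873 0.3011 0.048 ]
```

```bash
python3 - <<'E'
from h import *
plan([(0.5504,0.3026,0.234,-2.4),(0.5504,0.3026,0.092,-2.4)],0,36)
E
```

```text
[np.float64(33.5), np.float64(-0.2), np.float64(-0.6), np.float64(-0.002), 0, np.float64(33.6), np.float64(-0.1), np.float64(-0.7), np.float64(-0.002), 0, np.float64(33.5), np.float64(-0.0), np.float64(-0.6), np.float64(-0.002), 0, np.float64(33.5), np.float64(0.0), np.float64(-0.6), np.float64(-0.002), 0, np.float64(33.6), np.float64(0.1), np.float64(-0.6), np.float64(-0.002), 0]
[np.float64(33.5), np.float64(0.2), np.float64(-0.7), np.float64(-0.002), 0, np.float64(33.6), np.float64(0.2), np.float64(-0.6), np.float64(-0.002), 0, np.float64(33.5), np.float64(0.3), np.float64(-0.6), np.float64(-0.002), 0, np.float64(-0.0), np.float64(-0.0), np.float64(35.5), np.float64(-0.001), 0, np.float64(-0.0), np.float64(-0.0), np.float64(35.5), np.float64(-0.001), 0]
[np.float64(-0.0), np.float64(-0.0), np.float64(35.5), np.float64(-0.001), 0, np.float64(-0.0), np.float64(-0.0), np.float64(35.5), np.float64(-0.001), 0]
end [0.5504 0.3026 0.092 ] -2.35
```

>>> {"name": "play_rows", "arguments": {"commands": [20,0,0,0,0,32,0,0,-0.003,0,36,0,0,-0.003,0,38,0,0,-0.003,0,38,0,0,-0.003,0]}}

```text
clock: 6.17
tool_pos: [0.5449, 0.1995, 0.2287]
ee_rot: [[0.05, 0.999, -0.003], [0.999, -0.05, -0.001], [-0.001, -0.003, -1.0]]
contact_force: [0.2, 0.1, -2.9]
gripper_width: 0.0078
finger_force: 40.0
```

>>> {"name": "play_rows", "arguments": {"commands": [38,0,0,-0.003,0,34,0,0,-0.003,0,22,0,0,0,0,10,0.5,0,0,0,0,0,0,0,0]}}

```text
clock: 6.58
tool_pos: [0.5503, 0.304, 0.2287]
ee_rot: [[0.04, 0.999, -0.003], [0.999, -0.04, -0.001], [-0.001, -0.003, -1.0]]
contact_force: [-0.3, -0.3, -3.1]
gripper_width: 0.0079
finger_force: 40.0
```

>>> {"name": "play_rows", "arguments": {"commands": [0,0,20,0,0,0,0,25,0,0,0,0,20,0,0,0,0,5,0,0,0,0,0,0,0]}}

```text
clock: 7.0
tool_pos: [0.5493, 0.2998, 0.1576]
ee_rot: [[0.044, 0.999, -0.006], [0.999, -0.044, -0.003], [-0.004, -0.005, -1.0]]
contact_force: [-0.3, 0.2, -2.8]
gripper_width: 0.0079
finger_force: 40.0
```

```bash
python3 - <<'E'
from h import *
o=arm.get_obs(); print(o["tool_pos"],yaw(),o["contact_force"],o["clock"])
a=cam("scene");b=cam("side");w=cam("wrist")
def crop(c,x,y,w,h,s): return cv2.resize((255*(c["im"][y:y+h,x:x+w,::-1]/255.)**.6).astype(np.uint8),(w*s,h*s),interpolation=cv2.INTER_CUBIC)
cv2.imwrite("pics/r1.png",np.vstack([np.hstack([crop(a,380,200,100,100,4),crop(b,265,80,100,100,4)]),crop(w,120,100,400,100,2)]))
E
```

```text
[0.54934356 0.29980918 0.1575948 ] -2.5378463220354774 [-0.28756834  0.22224616 -2.81105211] 7.0
```

View pics/r1.png

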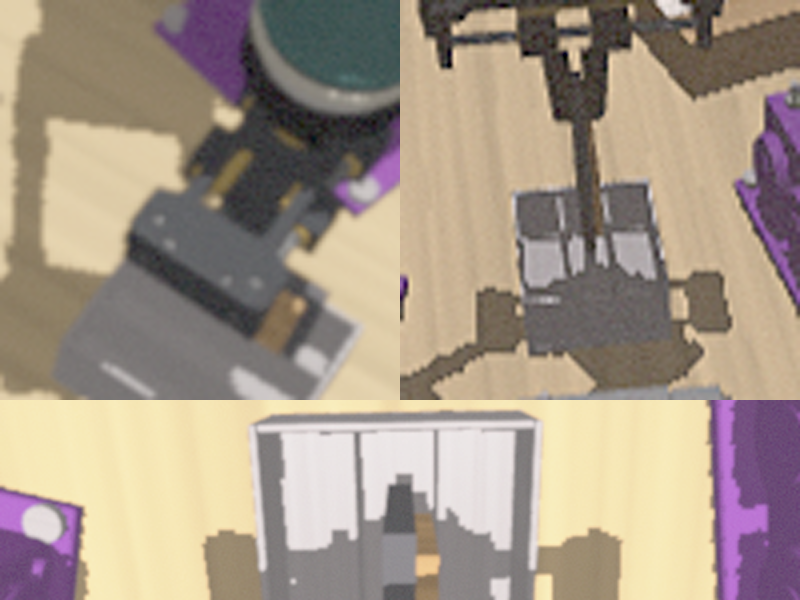

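The pad hangs over the middle bay. Its plate is centred at column 400 and the bay at about 397, so I shift 4 mm towards -y of the tool to centre the whole thickness, then lower.

>>> {"name": "play_rows", "arguments": {"commands": [0,-4,0,0,0,0,0,25,0,0,0,0,25,0,0,0,0,12,0,0,0,0,4,0,0]}}

```text
clock: 7.57
tool_pos: [0.5456, 0.3017, 0.0928]
ee_rot: [[0.043, 0.999, -0.003], [0.999, -0.043, -0.002], [-0.002, -0.003, -1.0]]
contact_force: [0.2, -0.5, -2.8]
gripper_width: 0.0075
finger_force: 40.0
```

>>> {"name": "play_rows", "arguments": {"commands": [0,0,2,0,0,0,0,2,0,0,0,0,0,0,0]}}

```text
clock: 7.82
tool_pos: [0.5481, 0.303, 0.0919]
ee_rot: [[0.043, 0.999, 0.002], [0.999, -0.043, 0.001], [0.001, 0.002, -1.0]]
contact_force: [-0.2, 0.0, -3.1]
gripper_width: 0.0076
finger_force: 40.0
```

>>> {"name": "play_rows", "arguments": {"commands": [0,0,3,0,0,0,0,2,0,0,0,0,0,0,0]}}

```text
clock: 8.07
tool_pos: [0.5479, 0.303, 0.0865]
ee_rot: [[0.043, 0.999, 0.002], [0.999, -0.043, 0.001], [0.001, 0.002, -1.0]]
contact_force: [-0.1, 0.2, -0.6]
gripper_width: 0.0077
finger_force: 40.0
```

>>> {"name": "play_rows", "arguments": {"commands": [0,0,2,0,0,0,0,0,0,0,0,0,0,0,0]}}

```text
clock: 8.32
tool_pos: [0.5485, 0.3032, 0.0864]
ee_rot: [[0.043, 0.999, 0.003], [0.999, -0.043, 0.001], [0.001, 0.003, -1.0]]
contact_force: [-3.1, -1.1, 7.6]
gripper_width: 0.0075
finger_force: 40.0
```

>>> {"name": "play_rows", "arguments": {"commands": [0,0,-1,0,0.5,0,0,0,0,0.5,0,0,0,0,0.5,0,0,-5,0,0.5,0,0,-15,0,0.5]}}

```text
clock: 8.73
tool_pos: [0.5452, 0.3015, 0.1023]
ee_rot: [[0.043, 0.999, -0.005], [0.999, -0.043, -0.002], [-0.003, -0.005, -1.0]]
contact_force: [-0.1, 0.3, -0.4]
gripper_width: 0.0392
finger_force: 0.0
```

>>> {"name": "play_rows", "arguments": {"commands": [0,0,-30,0,0.5,0,0,-38,0,0.5,0,0,-38,0,0.5,0,0,-30,0,0.5,0,0,-10,0,0.5]}}

```text
clock: 9.15
tool_pos: [0.5498, 0.3038, 0.2576]
ee_rot: [[0.043, 0.999, 0.009], [0.999, -0.043, 0.004], [0.005, 0.008, -1.0]]
contact_force: [0.7, 0.2, 0.6]
gripper_width: 0.0442
finger_force: 0.0
```

```bash
python3 - <<'E'
from h import *
o=arm.get_obs(); print(o["tool_pos"],yaw(),o["contact_force"],o["clock"],o["q"])
for n in("scene","side"):
    c=cam(n); print([(np.round(b["location"]).tolist(),round(b["conf"],2)) for b in finder.boxes_of(n,"pad")][:3], proj(c,(.5485,.303,.07)))
    save(c,"after_"+n+".png")
plan([(0.507,-0.24,0.30,-30)],0.5,38)
E
```

```text
[0.54976698 0.30379906 0.25756373] -2.4645068842848534 [0.72652132 0.18803216 0.63864283] 9.15 [2.66519756e+01 9.11146547e+00 9.71105329e+01 1.88408020e-03
 7.32251079e+01 2.91148089e+01]
[([439.0, 281.0], 0.56)] [436.08858613 278.4418934 ]
[([309.0, 140.0], 0.44)] [309.76637945 133.82078555]
[np.float64(-36.2), np.float64(-1.1), np.float64(-3.4), np.float64(0.032), 0.5, np.float64(-36.3), np.float64(0.1), np.float64(-3.4), np.float64(0.032), 0.5, np.float64(-36.2), np.float64(1.3), np.float64(-3.4), np.float64(0.032), 0.5, np.float64(-36.1), np.float64(2.4), np.float64(-3.4), np.float64(0.032), 0.5, np.float64(-36.1), np.float64(3.5), np.float64(-3.4), np.float64(0.032), 0.5]
[np.float64(-35.9), np.float64(4.7), np.float64(-3.4), np.float64(0.032), 0.5, np.float64(-35.8), np.float64(5.9), np.float64(-3.4), np.float64(0.032), 0.5, np.float64(-35.5), np.float64(7.0), np.float64(-3.4), np.float64(0.032), 0.5, np.float64(-35.4), np.float64(8.1), np.float64(-3.4), np.float64(0.032), 0.5, np.float64(-35.0), np.float64(9.3), np.float64(-3.4), np.float64(0.032), 0.5]
[np.float64(-34.7), np.float64(10.4), np.float64(-3.4), np.float64(0.032), 0.5, np.float64(-34.4), np.float64(11.4), np.float64(-3.4), np.float64(0.032), 0.5, np.float64(-34.0), np.float64(12.6), np.float64(-3.4), np.float64(0.032), 0.5, np.float64(-33.5), np.float64(13.7), np.float64(-3.4), np.float64(0.032), 0.5, np.float64(-33.1), np.float64(14.7), np.float64(-3.4), np.float64(0.032), 0.5]
end [ 0.507 -0.24   0.3  ] -29.97
```

>>> {"name": "play_rows", "arguments": {"commands": [-30,0,-4,0.032,0.5,-37,0,-4,0.032,0.5,-37,1.5,-4,0.032,0.5,-37,2.5,-4,0.032,0.5,-37,3.5,-4,0.032,0.5]}}

```text
clock: 9.77
tool_pos: [0.533, 0.123, 0.2669]
ee_rot: [[0.202, 0.979, -0.006], [0.979, -0.202, -0.001], [-0.002, -0.006, -1.0]]
contact_force: [0.3, 0.2, 0.6]
gripper_width: 0.0441
finger_force: 0.0
```

>>> {"name": "play_rows", "arguments": {"commands": [-37,4.5,-4,0.032,0.5,-37,6,-4,0.032,0.5,-37,7,-4,0.032,0.5,-36,8,-4,0.032,0.5,-36,9,-4,0.032,0.5]}}

```text
clock: 10.18
tool_pos: [0.5181, -0.0626, 0.2872]
ee_rot: [[0.356, 0.934, -0.006], [0.934, -0.356, 0.001], [-0.001, -0.006, -1.0]]
contact_force: [1.6, -0.9, -0.1]
gripper_width: 0.0439
finger_force: 0.0
```

>>> {"name": "play_rows", "arguments": {"commands": [-36,10.5,-4,0.032,0.5,-35,11.5,0,0.032,0.5,-34,12.5,0,0.032,0.5,-30,12,0,0.032,0.5,-20,10,0,0.032,0.5]}}

```text
clock: 10.6
tool_pos: [0.5064, -0.2281, 0.2908]
ee_rot: [[0.502, 0.865, -0.006], [0.865, -0.502, 0.002], [-0.001, -0.006, -1.0]]
contact_force: [0.2, 0.3, 0.2]
gripper_width: 0.0438
finger_force: 0.0
```

>>> {"name": "play_rows", "arguments": {"commands": [0,0,0,0,0.5,0,0,0,0,0.5]}}

```text
clock: 10.77
tool_pos: [0.507, -0.2262, 0.2912]
ee_rot: [[0.501, 0.865, -0.005], [0.865, -0.501, 0.003], [0.0, -0.006, -1.0]]
contact_force: [-0.4, 0.2, 0.2]
gripper_width: 0.0437
finger_force: 0.0
```

```bash
python3 - <<'E'
from h import *
o=arm.get_obs(); print(o["tool_pos"],yaw(),o["clock"])
c=cam("wrist"); np.save("w2.npy",c,allow_pickle=True)
for k in ("gauge","gauge_grip","gauge_collar","stand"): print(k,[(np.round(b["location"],1).tolist(),round(b["conf"],2)) for b in finder.boxes_of("wrist",k)][:2])
print(proj(c,(.507,-.301,.162)),proj(c,(.507,-.301,.082)))
u,v=proj(c,(.507,-.301,.12)).astype(int); x,y=max(u-75,0),max(v-75,0); print(x,y)
a=cam("scene");b=cam("side")
def crop(c,x,y,w,h,s): return cv2.resize((255*(c["im"][y:y+h,x:x+w,::-1]/255.)**.6).astype(np.uint8),(w*s,h*s),interpolation=cv2.INTER_CUBIC)
w=crop(c,x,y,150,150,4)
w=cv2.copyMakeBorder(w,0,600-w.shape[0],0,600-w.shape[1],0)
aft=cv2.imread("pics/after_scene.png")[255:305,405:455]; bft=cv2.imread("pics/after_side.png")[110:160,285:335]
R=np.vstack([crop(a,202,95,50,50,3),crop(b,302,315,50,50,3),cv2.resize(aft,(150,150)),cv2.resize(bft,(150,150))])
cv2.imwrite("pics/ga.png",np.hstack([w,cv2.resize(R,(150,600))]))
E
```

```text
[ 0.50704422 -0.22618974  0.29124676] -30.09039402614052 10.7667
gauge [([360.4, 229.6], 0.85)]
gauge_grip [([360.3, 229.7], 0.88)]
gauge_collar [([356.7, 226.9], 0.74)]
stand [([351.8, 203.6], 0.91)]
[362.89001031 258.8842724 ] [354.75283195 222.88756744]
283 163
```

View pics/ga.png

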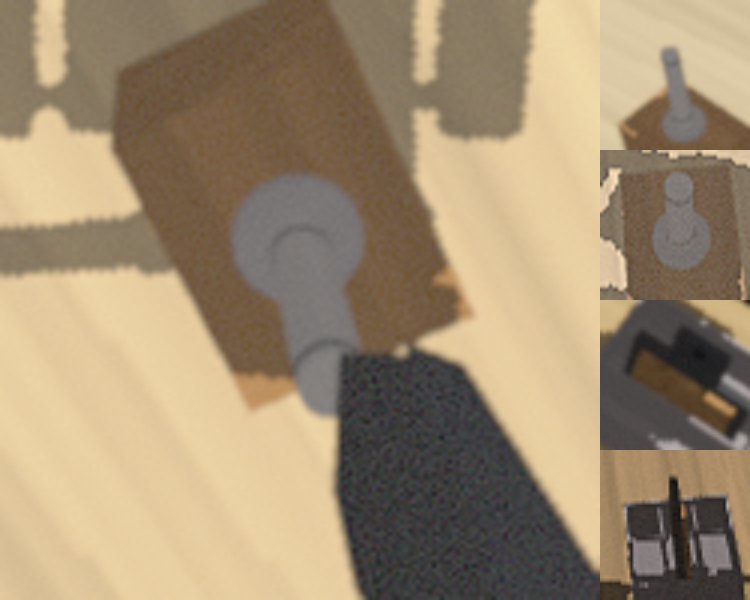

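The pad stands in the middle bay (lower inserts). The gauge's collar centre is at wrist pixel (357.5,223) and its handle top at (364,257.5).

```bash
python3 - <<'E'
from h import *
w=np.load("w2.npy",allow_pickle=True).item();a=cam("scene");b=cam("side")
for nm,L in (("top",[(w,(364.2,257.5)),(a,(225.7,112.3)),(b,(328.3,326.7))]),("collar",[(w,(357.5,223)),(a,(230,136)),(b,(329,344.3))])):
    x,e=tri(L); print(nm,x.round(4),np.round(e,4), atz(w,L[0][1],.162 if nm=="top" else .082).round(4))
plan([(0.508,-0.302,0.24,-30),(0.508,-0.302,0.108,-30)],0.6,36)
E
```

```text
top [ 0.5086 -0.3015  0.1623] [0.0012 0.0019 0.0021] [ 0.5086 -0.3004  0.162 ]
collar [ 0.5091 -0.303   0.0801] [0.0005 0.0012 0.0008] [ 0.5095 -0.3026  0.082 ]
[np.float64(-22.3), np.float64(12.5), np.float64(18.3), np.float64(0.001), 0.6, np.float64(-22.4), np.float64(12.6), np.float64(18.3), np.float64(0.001), 0.6, np.float64(-22.3), np.float64(12.6), np.float64(18.3), np.float64(0.001), 0.6, np.float64(0.0), np.float64(-0.0), np.float64(33.0), np.float64(-0.0), 0.6, np.float64(0.0), np.float64(-0.0), np.float64(33.0), np.float64(-0.0), 0.6]
[np.float64(0.0), np.float64(-0.0), np.float64(33.0), np.float64(-0.0), 0.6, np.float64(0.0), np.float64(-0.0), np.float64(33.0), np.float64(-0.0), 0.6]
end [ 0.508 -0.302  0.108] -30.06
```

>>> {"name": "play_rows", "arguments": {"commands": [-22,13,14,0,0.6,-23,13,18,0,0.6,-23,13,18,0,0.6,0,0,33,0,0.6,0,0,33,0,0.6]}}

```text
clock: 11.63
tool_pos: [0.5095, -0.3062, 0.1793]
ee_rot: [[0.501, 0.866, 0.004], [0.866, -0.501, -0.002], [-0.0, 0.004, -1.0]]
contact_force: [0.7, -0.4, -0.1]
gripper_width: 0.053
finger_force: 0.0
```

>>> {"name": "play_rows", "arguments": {"commands": [0,0,33,0,0.6,0,0,20,0,0.6,0,0,10,0,0.6,0,0,2,0,0.6,0,0,0,0,0.6]}}

```text
clock: 12.05
tool_pos: [0.5086, -0.3042, 0.1138]
ee_rot: [[0.499, 0.867, -0.0], [0.867, -0.499, 0.0], [0.0, -0.0, -1.0]]
contact_force: [0.7, -0.5, 1.5]
gripper_width: 0.0532
finger_force: 0.0
```

```bash
python3 - <<'E'
from h import *
o=arm.get_obs(); print(o["tool_pos"],yaw(),o["contact_force"],o["clock"])
R=np.array(o["ee_rot"]); print("gauge in tool",(R.T@(np.array([.509,-.302,.127])-o["tool_pos"])*1e3).round(1))
E
```

```text
[ 0.50862622 -0.3042029   0.1138398 ] -29.942104882011023 [ 0.70462252 -0.51039547  1.52642007] 12.05
gauge in tool [  2.1  -0.8 -13.2]
```

>>> {"name": "play_rows", "arguments": {"commands": [2,0,4,0,0.6,0,0,1,0,0.3,0,0,0,0,0,0,0,0,0,0,0,0,0,0,0], "newtons": 40}}

```text
clock: 12.47
tool_pos: [0.5099, -0.3028, 0.1096]
ee_rot: [[0.499, 0.866, 0.001], [0.866, -0.499, -0.001], [-0.0, 0.001, -1.0]]
contact_force: [-0.4, 0.8, 0.0]
gripper_width: 0.0283
finger_force: 0.0
```

>>> {"name": "play_rows", "arguments": {"commands": [0,0,0,0,0,0,0,0,0,0,0,0,0,0,0]}}

```text
clock: 12.72
tool_pos: [0.5094, -0.3027, 0.109]
ee_rot: [[0.499, 0.866, 0.0], [0.866, -0.499, -0.0], [-0.0, 0.0, -1.0]]
contact_force: [-0.9, 0.4, 1.7]
gripper_width: 0.0149
finger_force: 40.0
```

>>> {"name": "play_rows", "arguments": {"commands": [0,0,-8,0,0,0,0,-20,0,0,0,0,-30,0,0,0,0,-35,0,0,0,0,-35,0,0]}}

```text
clock: 13.13
tool_pos: [0.5086, -0.3021, 0.2374]
ee_rot: [[0.5, 0.866, -0.002], [0.866, -0.5, 0.001], [0.0, -0.002, -1.0]]
contact_force: [0.8, -0.3, -1.2]
gripper_width: 0.0151
finger_force: 40.0
```

>>> {"name": "play_rows", "arguments": {"commands": [0,0,-12,0,0,0,0,0,0,0]}}

```text
clock: 13.3
tool_pos: [0.5116, -0.304, 0.2536]
ee_rot: [[0.499, 0.866, 0.007], [0.866, -0.499, -0.005], [-0.0, 0.009, -1.0]]
contact_force: [-0.4, -1.9, -1.6]
gripper_width: 0.0147
finger_force: 40.0
```

```bash
python3 - <<'E'
from h import *
o=arm.get_obs(); print(o["tool_pos"],yaw(),o["contact_force"],o["clock"],o["gripper_width"],o["finger_force"])
plan([(0.5195,0.0346,0.25,-3.4)],0,37)
E
```

```text
[ 0.51158099 -0.30404463  0.25362571] -29.966481869707028 [-0.42766774 -1.91974682 -1.57937966] 13.3 0.014745403346891495 39.99526463449001
[np.float64(29.7), np.float64(-16.2), np.float64(0.4), np.float64(-0.046), 0, np.float64(30.5), np.float64(-14.9), np.float64(0.3), np.float64(-0.046), 0, np.float64(31.1), np.float64(-13.4), np.float64(0.4), np.float64(-0.046), 0, np.float64(31.7), np.float64(-12.0), np.float64(0.4), np.float64(-0.046), 0, np.float64(32.2), np.float64(-10.5), np.float64(0.3), np.float64(-0.046), 0]
[np.float64(32.6), np.float64(-9.0), np.float64(0.4), np.float64(-0.046), 0, np.float64(33.0), np.float64(-7.5), np.float64(0.3), np.float64(-0.046), 0, np.float64(33.4), np.float64(-6.0), np.float64(0.4), np.float64(-0.046), 0, np.float64(33.6), np.float64(-4.5), np.float64(0.4), np.float64(-0.046), 0, np.float64(33.7), np.float64(-2.9), np.float64(0.3), np.float64(-0.046), 0]
end [0.5195 0.0346 0.25  ] -3.61
```

>>> {"name": "play_rows", "arguments": {"commands": [18,-9,0,-0.03,0,28,-14,0,-0.046,0,31,-14,0,-0.046,0,32,-12.5,0,-0.046,0,33,-11,0,-0.046,0]}}

```text
clock: 13.72
tool_pos: [0.5125, -0.1464, 0.2453]
ee_rot: [[0.303, 0.953, -0.005], [0.953, -0.303, 0.002], [0.0, -0.005, -1.0]]
contact_force: [-0.4, -1.3, -0.5]
gripper_width: 0.0151
finger_force: 40.0
```

>>> {"name": "play_rows", "arguments": {"commands": [34,-10,0,-0.046,0,34,-8,0,-0.046,0,34,-6,0,-0.046,0,34,-5,0,-0.046,0,28,-3,0,-0.046,0]}}

```text
clock: 14.13
tool_pos: [0.5172, 0.0215, 0.2455]
ee_rot: [[0.076, 0.997, -0.005], [0.997, -0.076, 0.001], [0.0, -0.005, -1.0]]
contact_force: [-0.3, 0.1, -1.4]
gripper_width: 0.0148
finger_force: 40.0
```

>>> {"name": "play_rows", "arguments": {"commands": [15,-1,0,-0.015,0,0,0,0,0,0,0,0,0,0,0,0,0,0,0,0]}}

```text
clock: 14.47
tool_pos: [0.5184, 0.0337, 0.2468]
ee_rot: [[0.064, 0.998, -0.003], [0.998, -0.064, -0.001], [-0.001, -0.003, -1.0]]
contact_force: [0.2, -0.5, -1.6]
gripper_width: 0.0149
finger_force: 40.0
```

```bash
python3 - <<'E'
from h import *
o=arm.get_obs(); print(o["tool_pos"],yaw(),o["clock"])
plan([(0.5195,0.0346,0.22,-3.4)],0,37)
E
```

```text
[0.51838818 0.03368135 0.24682081] -3.679802336305697 14.4667
[np.float64(1.0), np.float64(1.1), np.float64(26.8), np.float64(-0.005), 0]
end [0.5196 0.0346 0.22  ] -3.39
```

```bash
cat > ring.py <<'E'
from h import *
t=np.load("cal.npy"); P0=np.array([.5195,.0346,.095])
obs=[]
for n in ("scene","side","wrist"):
    c=cam(n); u,v=proj(c,P0); x,y=int(u)-14,int(v)-14
    if not(0<x<600 and 0<y<370): print(n,"out",u,v); continue
    im=c["im"][y:y+28,x:x+28].astype(int); g=im.mean(2); sat=im.max(2)-im.min(2)
    print(n,(round(u,1),round(v,1)),"origin",(x,y)); 
    print("\n".join("".join("%4d"%q for q in r[::1]) for r in g[4:26,2:28].astype(int)) if n!="wrist" else "")
E
python3 ring.py
```

```text
scene (np.float64(338.9), np.float64(200.8)) origin (324, 186)
  60  60  60  60  60  59  59  59  60  60  57  60  60  58  59  58  58  60  60  59  58  61  69  94 122 141
  62  60  59  60  59  58  61  61  58  61  58  59  60  59  60  59  57  56  59  59  59  59  60  63  80 100
  61  61  60  58  58  60  61  60  58  59  61  59  59  58  59  59  60  61  59  59  60  59  59  61  69  97
  61  58  59  60  60  60  61  58  57  60  57  59  58  60  59  59  59  61  62  57  59  58  57  64  80 112
  57  60  61  58  62  59  60  59  59  60  60  61  64  62  64  67  62  59  59  59  59  60  58  61  72 102
  60  60  58  59  59  61  58  60  60  63  68  71  75  75  75  74  68  65  59  60  59  58  61  70  84 105
  62  61  60  58  60  59  61  62  64  71  80  81  83  82  81  81  77  73  64  61  60  62  70  97 120 130
  56  60  60  59  59  59  61  64  71  78  82  83  80  79  79  82  82  80  73  64  60  64  86 121 136 136
  57  57  58  59  60  61  63  72  78  84  80  74  68  67  68  75  81  82  79  71  62  62  93 130 139 138
  54  57  57  57  60  59  64  74  77  80  74  62  62  57  59  64  76  83  80  73  64  63  93
[... 3007 characters left out ...]
 48  26
  50  49  53  53  46  49  50  51  55  49  47  48  42  49  45  48  49  41  45  79  86  43  78  48  46  27
  48  48  40  53  46  50  52  47  50  51  44  48  48  42  52  50  41  51  43  98 120  83 118  52  41  37
  48  49  47  47  51  54  48  48  51  47  57  55  44  47  42  49  49  48  41  88 118 117 124  42  34  29
  53  50  45  47  54  44  49  42  50  51  44  46  50  52  51  48  51  46  44  64 101 104 105  46  31  55
  45  51  43  50  49  54  50  47  43  48  46  49  44  49  49  49  48  49  50  44  58  60  67  48  25  51
  52  54  44  53  48  46  53  54  52  52  50  49  50  45  45  50  47  49  48  52  46  45  42  60  51  48
wrist (np.float64(319.6), np.float64(177.7)) origin (305, 163)
```

>>> {"name": "play_rows", "arguments": {"commands": [1,1,10,0,0,0,0,20,0,0,0,0,14,0,0,0,0,3,0,0,0,0,0,0,0]}}

```text
clock: 15.03
tool_pos: [0.5192, 0.0347, 0.1998]
ee_rot: [[0.065, 0.998, -0.003], [0.998, -0.065, -0.0], [-0.0, -0.003, -1.0]]
contact_force: [0.9, 0.1, -1.3]
gripper_width: 0.0147
finger_force: 40.0
```

>>> {"name": "play_rows", "arguments": {"commands": [0,0,0,0,0,0,0,0,0,0]}}

```text
clock: 15.2
tool_pos: [0.5212, 0.035, 0.2027]
ee_rot: [[0.064, 0.998, 0.002], [0.998, -0.064, 0.0], [0.0, 0.002, -1.0]]
contact_force: [-0.3, -0.4, -1.5]
gripper_width: 0.0153
finger_force: 40.0
```

```bash
python3 - <<'E'
from h import *
o=arm.get_obs(); R=np.array(o["ee_rot"]); p=np.array(o["tool_pos"]); print(p,yaw(),o["clock"],o["contact_force"])
tip=p+R[:,2]*.093; print("tip",tip)
for n in("scene","side"):
    c=cam(n); print(n,"pred tip",proj(c,tip).round(1),"port",proj(c,(.5195,.0346,.095)).round(1),[(np.round(b["location"],1).tolist(),round(b["conf"],2)) for b in finder.boxes_of(n,"gauge_tip")][:2])
    u,v=proj(c,tip+[0,0,.015]).astype(int); g=c["im"].mean(2).astype(int)[v-10:v+16,u-9:u+10]; print("origin",u-9,v-10); print("\n".join("".join("%4d"%q for q in r) for r in g))
E
```

```text
[0.52117909 0.03499169 0.20270012] -3.6915451392564735 15.2 [-0.29918831 -0.36759224 -1.48953749]
tip [0.52134223 0.0349928  0.10970026]
scene pred tip [338.8 197.7] port [338.9 200.8] [([339.7, 181.5], 0.58), ([233.0, 144.3], 0.57)]
origin 330 183
  37  52  63  69  71  73  74  75  74  75  77  74  73  77  74  75  80 106 144
  40  53  59  67  69  74  74  75  72  73  74  74  78  75  74  74  95 129 158
  50  56  58  64  68  71  70  74  73  73  74  74  75  74  79  99 128 154 166
  54  60  60  60  64  67  69  71  71  71  73  72  73  73  85 116 148 164 168
  58  60  59  59  62  61  65  68  70  70  72  69  67  67  72 104 138 156 163
  60  60  59  60  61  59  60  64  66  71  68  67  63  61  63  73  99 123 144
  57  61  60  60  60  62  59  61  66  69  68  65  60  61  61  61  67  82 104
  62  62  61  58  59  61  58  58  61  64  61  60  57  58  61  60  58  61  70
  61  61  58  60  59  59  60  58  61  63  57  61  60  59  60  57  59  58  59
  59  60  57  61  59  58  56  60  60  61  64  61  62  59  59  60  58  59  58
  61  59  60  60  60  59  59  61  61  60  65  63  61  57  63  61  59  57  60
  61
[... 2539 characters left out ...]
 44  48
  51  49  49  50  49  63  71  62  49  49  51  51  50  49  46  49  47  50  45
  48  49  45  48  52  68  69  52  49  41  46  43  45  52  41  47  49  47  42
  49  47  50  53  54  69  67  64  46  45  39  44  46  53  43  48  48  44  50
  48  45  53  48  55  65  62  70  57  50  52  52  57  50  53  49  49  50  47
  47  45  47  51  39  58  65  68  69  67  57  67  64  65  54  44  50  43  44
  49  46  48  47  48  44  57  57  64  65  72  66  60  62  48  43  47  52  44
  51  54  45  46  45  52  45  46  55  53  54  48  57  47  54  45  45  44  46
  46  44  51  47  45  49  42  49  47  47  45  44  43  49  49  43  76  92  39
  47  50  51  46  51  48  51  49  46  45  53  42  52  51  43  38 101 119  93
```

>>> {"name": "play_rows", "arguments": {"commands": [0,-0.5,4,0,0,0,0,4,0,0,0,0,4,0,0,0,0,2,0,0,0,0,0,0,0]}}

```text
clock: 15.82
tool_pos: [0.5192, 0.0353, 0.1866]
ee_rot: [[0.064, 0.998, -0.002], [0.998, -0.064, -0.0], [-0.0, -0.002, -1.0]]
contact_force: [-0.7, 0.6, -0.7]
gripper_width: 0.0151
finger_force: 40.0
```

>>> {"name": "play_rows", "arguments": {"commands": [0,0,3,0,0,0,0,3,0,0,0,0,0,0,0]}}

```text
clock: 16.07
tool_pos: [0.5195, 0.0352, 0.181]
ee_rot: [[0.064, 0.998, -0.001], [0.998, -0.064, -0.0], [-0.0, -0.001, -1.0]]
contact_force: [-0.7, -0.2, -1.4]
gripper_width: 0.0147
finger_force: 40.0
```

>>> {"name": "play_rows", "arguments": {"commands": [0,0,5,0,0,0,0,8,0,0,0,0,8,0,0,0,0,5,0,0,0,0,0,0,0]}}

```text
clock: 16.48
tool_pos: [0.5185, 0.0352, 0.1536]
ee_rot: [[0.064, 0.998, -0.003], [0.998, -0.064, -0.0], [-0.0, -0.003, -1.0]]
contact_force: [-0.4, 0.8, -1.4]
gripper_width: 0.0151
finger_force: 40.0
```

>>> {"name": "play_rows", "arguments": {"commands": [0,0,8,0,0,0,0,8,0,0,0,0,5,0,0,0,0,0,0,0,0,0,0,0,0]}}

```text
clock: 16.9
tool_pos: [0.5195, 0.0353, 0.1341]
ee_rot: [[0.064, 0.998, -0.001], [0.998, -0.064, 0.0], [-0.0, -0.001, -1.0]]
contact_force: [-0.0, -0.7, -1.3]
gripper_width: 0.0152
finger_force: 40.0
```

>>> {"name": "play_rows", "arguments": {"commands": [0,0,3,0,0,0,0,2,0,0,0,0,1,0,0,0,0,0,0,0,0,0,0,0,0]}}

```text
clock: 17.32
tool_pos: [0.52, 0.0353, 0.1288]
ee_rot: [[0.064, 0.998, 0.0], [0.998, -0.064, 0.0], [0.0, 0.0, -1.0]]
contact_force: [-0.4, -0.3, -1.0]
gripper_width: 0.0149
finger_force: 40.0
```

>>> {"name": "play_rows", "arguments": {"commands": [0,0,1,0,0,0,0,0,0,0,0,0,0,0,0]}}

```text
clock: 17.57
tool_pos: [0.5202, 0.0353, 0.1279]
ee_rot: [[0.064, 0.998, 0.001], [0.998, -0.064, 0.0], [0.0, 0.001, -1.0]]
contact_force: [0.1, 0.5, -1.2]
gripper_width: 0.0151
finger_force: 40.0
```

Not yet touching, so I'll press on gently until contact.

>>> {"name": "play_rows", "arguments": {"commands": [0,0,1,0,0,0,0,0.5,0,0,0,0,0,0,0]}}

```text
clock: 17.82
tool_pos: [0.5203, 0.0353, 0.1279]
ee_rot: [[0.064, 0.998, 0.001], [0.998, -0.064, 0.0], [0.0, 0.001, -1.0]]
contact_force: [-4.2, -0.4, 7.8]
gripper_width: 0.0146
finger_force: 40.0
```

>>> {"name": "play_rows", "arguments": {"commands": [0,0,1,0,0,0,0,0,0,0,0,0,0,0,0]}}

```text
clock: 18.07
tool_pos: [0.5204, 0.0353, 0.1278]
ee_rot: [[0.064, 0.998, 0.001], [0.998, -0.064, -0.0], [0.0, 0.001, -1.0]]
contact_force: [-6.1, -0.5, 13.6]
gripper_width: 0.0152
finger_force: 40.0
```

The collar is seated: 13.6 N at TCP z 0.128, where 0.128 was expected. Now I draw the gauge out.

>>> {"name": "play_rows", "arguments": {"commands": [0,0,-3,0,0,0,0,-6,0,0,0,0,-12,0,0,0,0,-20,0,0,0,0,-25,0,0]}}

```text
clock: 18.48
tool_pos: [0.5184, 0.0352, 0.1906]
ee_rot: [[0.064, 0.998, -0.004], [0.998, -0.064, -0.0], [-0.0, -0.004, -1.0]]
contact_force: [0.9, 0.1, -1.8]
gripper_width: 0.0155
finger_force: 40.0
```

>>> {"name": "play_rows", "arguments": {"commands": [0,0,-25,0,0,0,0,-20,0,0,0,0,-10,0,0,0,0,0,0,0,0,0,0,0,0]}}

```text
clock: 18.9
tool_pos: [0.52, 0.0353, 0.2464]
ee_rot: [[0.064, 0.998, 0.001], [0.998, -0.064, 0.0], [0.0, 0.001, -1.0]]
contact_force: [-0.0, -0.7, -1.6]
gripper_width: 0.0151
finger_force: 40.0
```

```bash
python3 - <<'E'
from h import *
o=arm.get_obs(); print(o["tool_pos"],yaw(),o["clock"],o["contact_force"],o["gripper_width"])
plan([(0.44,-0.08,0.245,0),(0.44,-0.08,.105,0)],0,36)
b=cam("side");a=cam("scene")
print(atz(a,(203,259),0),[atz(a,p,0.02).round(3).tolist() for p in ((243/1.25,304/1.25),(304/1.25,363/1.25),(193/1.25,235/1.25))])
E
```

```text
[0.52001229 0.03525813 0.24637993] -3.6669844318115863 18.9 [-0.04759155 -0.7232133  -1.56417628] 0.015097188065825391
[np.float64(-30.0), np.float64(-18.1), np.float64(0.3), np.float64(-0.016), 0, np.float64(-29.8), np.float64(-18.6), np.float64(0.4), np.float64(-0.016), 0, np.float64(-29.4), np.float64(-19.1), np.float64(0.3), np.float64(-0.016), 0, np.float64(-29.1), np.float64(-19.5), np.float64(0.4), np.float64(-0.016), 0, np.float64(-0.0), np.float64(-0.0), np.float64(35.0), np.float64(-0.0), 0]
[np.float64(-0.0), np.float64(-0.0), np.float64(35.0), np.float64(-0.0), 0, np.float64(-0.0), np.float64(-0.0), np.float64(35.0), np.float64(-0.0), 0, np.float64(-0.0), np.float64(-0.0), np.float64(35.0), np.float64(-0.0), 0]
end [ 0.44  -0.08   0.105] -0.0
[ 0.78016094 -0.16121228  0.        ] [[0.767, -0.195, 0.02], [0.792, -0.028, 0.02], [0.71, -0.383, 0.02]]
```

>>> {"name": "play_rows", "arguments": {"commands": [-25,-15,0,-0.013,0,-30,-18,0,-0.016,0,-30,-19,0,-0.016,0,-22,-15,0,-0.013,0,-11,-8,20,-0.006,0]}}

```text
clock: 19.42
tool_pos: [0.4402, -0.082, 0.2278]
ee_rot: [[0.001, 1.0, 0.003], [1.0, -0.001, -0.002], [-0.002, 0.003, -1.0]]
contact_force: [0.7, -0.5, -1.2]
gripper_width: 0.015
finger_force: 40.0
```

>>> {"name": "play_rows", "arguments": {"commands": [0,0,30,0,0,0,0,35,0,0,0,0,30,0,0,0,0,18,0,0,0,0,6,0,0]}}

```text
clock: 19.83
tool_pos: [0.4356, -0.0788, 0.1018]
ee_rot: [[0.0, 1.0, -0.01], [1.0, -0.0, 0.002], [0.002, -0.01, -1.0]]
contact_force: [-0.7, -0.6, -0.6]
gripper_width: 0.0151
finger_force: 40.0
```

>>> {"name": "play_rows", "arguments": {"commands": [0,0,0,0,0,0,0,0,0,0]}}

```text
clock: 20.0
tool_pos: [0.4401, -0.0797, 0.107]
ee_rot: [[-0.0, 1.0, -0.001], [1.0, 0.0, 0.0], [0.0, -0.001, -1.0]]
contact_force: [0.9, 0.2, -0.7]
gripper_width: 0.0146
finger_force: 40.0
```

>>> {"name": "play_rows", "arguments": {"commands": [0,0,8,0,0,0,0,4,0,0,0,0,2,0,0,0,0,1,0,0,0,0,0,0,0], "newtons": 12}}

```text
clock: 20.42
tool_pos: [0.4408, -0.0799, 0.0928]
ee_rot: [[-0.0, 1.0, 0.001], [1.0, 0.0, -0.0], [-0.0, 0.001, -1.0]]
contact_force: [-0.4, -0.1, 0.2]
gripper_width: 0.0153
finger_force: 12.0
```

>>> {"name": "play_rows", "arguments": {"commands": [0,0,0,0,0,0,0,0,0,0]}}

```text
clock: 20.58
tool_pos: [0.4407, -0.0799, 0.0928]
ee_rot: [[-0.0, 1.0, 0.001], [1.0, 0.0, -0.0], [-0.0, 0.001, -1.0]]
contact_force: [-1.2, -0.4, 2.2]
gripper_width: 0.0153
finger_force: 12.0
```

>>> {"name": "play_rows", "arguments": {"commands": [-5,0,0.7,0,0,-5,0,0.5,0,0,-5,0,0.7,0,0,-5,0,0.8,0,0,0,0,0,0,0], "newtons": 8}}

```text
clock: 21.0
tool_pos: [0.4407, -0.101, 0.0897]
ee_rot: [[0.001, 1.0, 0.001], [1.0, -0.001, -0.001], [-0.001, 0.001, -1.0]]
contact_force: [-0.2, -1.0, 5.5]
gripper_width: 0.0156
finger_force: 8.0
```

```bash
cat > ang.py <<'E'
from h import *
o=arm.get_obs(); R=np.array(o["ee_rot"]); p=np.array(o["tool_pos"]); print(p,o["clock"],o["contact_force"].round(1),o["moment"].round(2))
for n in("scene","side"):
    c=cam(n)
    for k in ("gauge_tip","gauge_collar","gauge_grip"):
        print(n,k,[(np.round(b["location"]).tolist(),round(b["conf"],2)) for b in finder.boxes_of(n,k)][:1])
    print([proj(c,p+R[:,2]*-.019+112e-3*np.array([0,np.sin(t),-np.cos(t)])).round(0).tolist() for t in np.radians([0,10,20,40,60,75,90])])
E
python3 ang.py
```

```text
[ 0.44067715 -0.10100104  0.08971118] 21.0 [-0.2 -1.   5.5] [-0.14  0.06  0.01]
scene gauge_tip [([315.0, 161.0], 0.52)]
scene gauge_collar [([313.0, 160.0], 0.44)]
scene gauge_grip [([239.0, 288.0], 0.7)]
[[311.0, 176.0], [317.0, 179.0], [324.0, 182.0], [335.0, 184.0], [344.0, 181.0], [348.0, 177.0], [350.0, 170.0]]
side gauge_tip [([285.0, 258.0], 0.76)]
side gauge_collar [([285.0, 257.0], 0.77)]
side gauge_grip [([282.0, 257.0], 0.63)]
[[287.0, 275.0], [286.0, 267.0], [285.0, 259.0], [283.0, 243.0], [281.0, 228.0], [279.0, 217.0], [278.0, 208.0]]
```

>>> {"name": "play_rows", "arguments": {"commands": [-6,0,1,0,0,-6,0,1.3,0,0,-6,0,1.6,0,0,0,0,0,0,0]}}

```text
clock: 21.73
tool_pos: [0.4399, -0.1187, 0.0848]
ee_rot: [[0.001, 1.0, -0.001], [1.0, -0.001, -0.0], [-0.0, -0.001, -1.0]]
contact_force: [1.0, -0.3, 0.9]
gripper_width: 0.0158
finger_force: 8.0
```

```bash
python3 ang.py | grep -v '^\[\['; python3 - <<'E'
from h import *
c=cam("side"); g=c["im"].mean(2).astype(int)
print("cols 270-300 rows 236-280"); print("\n".join(str(236+i)+"".join("%4d"%q for q in r) for i,r in enumerate(g[236:282:1,270:300])))
E
```

```text
[ 0.43989021 -0.11865358  0.08481775] 21.7333 [ 1.  -0.3  0.9] [-0.08 -0.14  0.08]
scene gauge_tip [([311.0, 160.0], 0.76)]
scene gauge_collar [([312.0, 160.0], 0.66)]
scene gauge_grip [([314.0, 162.0], 0.45)]
side gauge_tip [([284.0, 264.0], 0.69)]
side gauge_collar [([284.0, 263.0], 0.54)]
side gauge_grip [([331.0, 203.0], 0.71)]
cols 270-300 rows 236-280
236  28  26  20  25  26  31  19  26  13  33  27  26  24  26  27  16  28  23  23  28  23  24  29  27  24  28  26  37  27  38
237  25  32  22  19  29  37  26  22  23  31  28  21  27  26  25  24  19  23  26  29  26  20  23  17  29  25  30  16  27  23
238  32  26  30  31  28  39  34  27  26  21  25  26  26  25  27  29  25  12  28  25  32  30  27  21  24  22  26  22  33  18
239  21  14  31  24  27  36  22  30  39  18  19  22  16  24  30  30  26  26  23  31  23  21  25  25  30  30  20  24  28  29
240  20  17  22  25  14  23  13  24  28  24  22  31  28  22  24  26  23  31  21  28  34  19  26  20  24  29  28  20  32  28
241  26  26  26  25  30  14  26  27  17  23  19  27  29  22  17  30  24  29  22  19  15  26  23  19  33  25  33  20  28 
[... 4263 characters left out ...]
  62  67  59  64  64  64  66  62  70  60  63  60  61  63  66  61  58  62  53  62
277  62  57  67  64  56  63  62  63  58  61  60  63  65  65  68  60  66  66  64  64  61  61  63  59  60  60  56  60  58  64
278  63  65  65  57  61  60  56  63  58  60  64  60  59  66  62  68  67  63  62  66  62  60  59  63  62  59  60  61  62  57
279  59  65  63  64  61  65  58  62  62  66  61  63  70  64  60  63  65  67  63  69  64  69  62  64  58  60  58  60  58  64
280  61  58  58  58  55  61  62  62  63  63  64  58  62  59  64  67  62  68  64  64  63  59  60  56  57  63  61  61  57  58
281  63  61  62  61  55  63  58  59  62  65  61  62  64  66  67  64  65  63  66  69  62  63  62  62  64  64  60  57  60  55
```

```bash
cat > wa.py <<'E'
from h import *
o=arm.get_obs(); R=np.array(o["ee_rot"]); p=np.array(o["tool_pos"]); c=cam("wrist")
print(p.round(4),o["clock"],o["contact_force"].round(1),o["gripper_width"])
for k in ("gauge_tip","gauge_collar","gauge_grip","gauge"):
    print(k,[(np.round(b["location"]).tolist(),round(b["conf"],2)) for b in finder.boxes_of("wrist",k)][:2])
for d in (52,112):print(d,[proj(c,p+R@(np.array([np.sin(t)*d,0,np.cos(t)*d-19])/1e3)).round(0).tolist() for t in np.radians([0,10,20,30,50,75,90])])
g=c["im"].mean(2).astype(int); print("row 312.. col 320:",g[150:400:4,320].tolist())
E
python3 wa.py
```

```text
[ 0.4401 -0.1176  0.0854] 22.1833 [ 0.2 -0.8 -0.4] 0.01592633512990322
gauge_tip [([320.0, 254.0], 0.77)]
gauge_collar [([318.0, 254.0], 0.59)]
gauge_grip [([318.0, 253.0], 0.8)]
gauge [([319.0, 255.0], 0.62)]
52 [[318.0, 239.0], [318.0, 224.0], [318.0, 211.0], [318.0, 198.0], [318.0, 179.0], [318.0, 167.0], [318.0, 171.0]]
112 [[319.0, 202.0], [319.0, 177.0], [319.0, 151.0], [319.0, 126.0], [318.0, 75.0], [318.0, 14.0], [318.0, -16.0]]
row 312.. col 320: [176, 112, 116, 124, 119, 115, 112, 81, 83, 80, 79, 83, 84, 83, 83, 88, 92, 92, 46, 95, 93, 94, 94, 91, 93, 93, 91, 90, 93, 94, 92, 92, 92, 93, 90, 93, 94, 93, 94, 93, 93, 92, 93, 91, 94, 93, 72, 47, 52, 50, 53, 48, 50, 54, 50, 64, 96, 93, 93, 93, 92, 195, 198]
```

The rod now leans 20 degrees: its tip shows at wrist row 152, where 151 was predicted. I continue along the arc.

>>> {"name": "play_rows", "arguments": {"commands": [-12.5,0,5.5,0,0,-12,0,7,0,0,-11,0,8.5,0,0,-10,0,9.5,0,0,0,0,0,0,0]}}

```text
clock: 22.85
tool_pos: [0.4391, -0.1646, 0.053]
ee_rot: [[0.002, 1.0, -0.003], [1.0, -0.002, 0.001], [0.001, -0.003, -1.0]]
contact_force: [0.0, -0.2, -1.4]
gripper_width: 0.0157
finger_force: 8.0
```

```bash
sed -i 's/g\[150:400:4,320\]/g[40:300:5,319]/; s/\[0,10,20,30,50,75,90\]/[30,40,48,55,65,73,80,90,97]/' wa.py; python3 wa.py
```

```text
[ 0.4391 -0.1646  0.053 ] 22.85 [ 0.  -0.2 -1.4] 0.015665063052021897
gauge_tip [([320.0, 232.0], 0.84)]
gauge_collar [([318.0, 232.0], 0.91)]
gauge_grip [([535.0, 3.0], 0.49)]
gauge [([318.0, 230.0], 0.58)]
52 [[318.0, 198.0], [318.0, 188.0], [318.0, 180.0], [318.0, 175.0], [318.0, 169.0], [318.0, 167.0], [318.0, 167.0], [318.0, 171.0], [318.0, 177.0]]
112 [[319.0, 126.0], [318.0, 100.0], [318.0, 80.0], [318.0, 62.0], [318.0, 37.0], [318.0, 18.0], [318.0, 3.0], [318.0, -16.0], [317.0, -24.0]]
row 312.. col 320: [196, 196, 196, 197, 196, 197, 196, 197, 144, 164, 172, 169, 119, 172, 177, 154, 148, 175, 172, 176, 175, 174, 174, 175, 176, 174, 81, 167, 177, 174, 135, 91, 96, 94, 91, 64, 95, 97, 96, 95, 96, 97, 96, 97, 96, 99, 97, 97, 98, 97, 98, 100]
```

>>> {"name": "play_rows", "arguments": {"commands": [-8.5,0,10.5,0,0,-7,0,11.5,0,0,-5,0,10.5,0,0,-3,0,7,0,0,0,0,0,0,0]}}

```text
clock: 23.52
tool_pos: [0.4392, -0.1871, 0.0136]
ee_rot: [[0.001, 1.0, -0.003], [1.0, -0.001, 0.001], [0.001, -0.003, -1.0]]
contact_force: [0.2, 0.7, -1.0]
gripper_width: 0.0154
finger_force: 8.0
```

```bash
sed -i 's/g\[40:300:5,319\]/g[0:260:4,319]/' wa.py; python3 wa.py
```

```text
[ 0.4392 -0.1871  0.0136] 23.5167 [ 0.2  0.7 -1. ] 0.015420930200147056
gauge_tip [([318.0, 205.0], 0.58)]
gauge_collar [([318.0, 203.0], 0.61)]
gauge_grip [([321.0, 203.0], 0.58)]
gauge [([317.0, 206.0], 0.75)]
52 [[318.0, 198.0], [318.0, 188.0], [318.0, 180.0], [318.0, 175.0], [318.0, 169.0], [318.0, 167.0], [318.0, 167.0], [318.0, 171.0], [318.0, 177.0]]
112 [[319.0, 126.0], [318.0, 100.0], [318.0, 80.0], [318.0, 62.0], [318.0, 37.0], [318.0, 18.0], [318.0, 3.0], [318.0, -16.0], [317.0, -24.0]]
row 312.. col 320: [195, 196, 196, 196, 196, 196, 195, 175, 179, 177, 188, 191, 191, 189, 195, 204, 155, 206, 206, 132, 206, 205, 184, 207, 174, 210, 211, 138, 210, 211, 214, 212, 212, 212, 213, 213, 213, 211, 211, 211, 213, 211, 211, 211, 210, 211, 98, 157, 216, 210, 199, 166, 100, 98, 97, 48, 77, 97, 98, 95, 97, 98, 99, 97, 97]
```

The tip is at wrist row 27, so the lean is about 70 degrees. Next I set it onto its collar, release it just slightly and regrip lower on the pads.

>>> {"name": "play_rows", "arguments": {"commands": [0,0,3,0,0,0,0,3,0,0,0,0,2,0,0,0,0,0,0,0], "newtons": 4}}

```text
clock: 24.1
tool_pos: [0.4404, -0.1867, 0.0074]
ee_rot: [[-0.0, 1.0, 0.0], [1.0, 0.0, -0.0], [-0.0, 0.0, -1.0]]
contact_force: [-0.2, 0.4, 0.1]
gripper_width: 0.0159
finger_force: 4.0
```

>>> {"name": "play_rows", "arguments": {"commands": [0,0,2,0,0,0,0,0,0,0,0,0,0,0,0.28,0,0,0,0,0.28,0,0,0,0,0.28]}}

```text
clock: 24.52
tool_pos: [0.4402, -0.1867, 0.0056]
ee_rot: [[-0.0, 1.0, -0.0], [1.0, 0.0, 0.0], [0.0, -0.0, -1.0]]
contact_force: [-0.1, -1.6, 0.5]
gripper_width: 0.0247
finger_force: 0.0
```

```bash
sed -i 's/\[30,40,48,55,65,73,80,90,97\]/[73,80,85,90,97]/' wa.py; python3 wa.py; python3 - <<'E'
from h import *
c=cam("wrist"); np.save("w3.npy",c,allow_pickle=True); g=c["im"].mean(2).astype(int)
for r in (10,60,120,180,200,240,300): print(r,g[r,280:360:3].tolist())
E
```

```text
[ 0.4402 -0.1867  0.0056] 24.5167 [-0.1 -1.6  0.5] 0.02468177633818287
gauge_tip [([320.0, 203.0], 0.68)]
gauge_collar [([319.0, 202.0], 0.61)]
gauge_grip [([320.0, 201.0], 0.56)]
gauge [([321.0, 204.0], 0.89)]
52 [[318.0, 167.0], [318.0, 167.0], [318.0, 169.0], [318.0, 171.0], [318.0, 177.0]]
112 [[318.0, 18.0], [318.0, 3.0], [318.0, -7.0], [318.0, -16.0], [317.0, -24.0]]
row 312.. col 320: [198, 197, 198, 198, 197, 197, 186, 189, 190, 189, 191, 191, 192, 191, 192, 152, 193, 194, 115, 193, 192, 120, 193, 192, 126, 193, 192, 127, 193, 190, 121, 190, 190, 190, 190, 191, 190, 189, 190, 189, 190, 190, 191, 190, 189, 190, 190, 189, 189, 180, 103, 101, 104, 107, 82, 84, 86, 87, 96, 40, 91, 95, 95, 94, 95]
10 [192, 192, 192, 192, 194, 194, 195, 198, 197, 197, 198, 199, 197, 196, 196, 195, 195, 195, 192, 193, 191, 191, 191, 191, 191, 191, 189]
60 [193, 192, 193, 194, 195, 195, 198, 199, 197, 189, 129, 149, 148, 163, 158, 149, 139, 124, 193, 192, 192, 193, 191, 191, 193, 191, 190]
120 [195, 193, 192, 195, 196, 195, 197, 198, 197, 197, 103, 109, 107, 106, 106, 109, 105, 146, 193, 192, 191, 190, 189, 190, 191, 190, 190]
180 [195, 129, 110, 112, 100, 103, 101, 102, 101, 100, 120, 164, 185, 191, 187, 172, 138, 97, 100, 100, 102, 101, 96, 108, 108, 111, 185]
200 [103, 103, 105, 104, 103, 104, 105, 104, 103, 100, 102, 100, 102, 104, 103, 101, 100, 98, 101, 101, 102, 100, 102, 99, 102, 101, 103]
240 [88, 86, 87, 87, 86, 88, 88, 87, 89, 95, 91, 94, 97, 96, 95, 95, 92, 91, 88, 86, 84, 83, 86, 86, 85, 86, 83]
300 [29, 26, 27, 24, 77, 86, 88, 87, 87, 90, 92, 93, 96, 95, 92, 95, 91, 88, 90, 83, 83, 82, 79, 22, 23, 27, 23]
```

```bash
cat > tilt.py <<'E'
from h import *
from scipy.optimize import least_squares
def tilt(c,rows,col=319):
    o=arm.get_obs(); R=np.array(o["ee_rot"]); p=np.array(o["tool_pos"])
    pts=[(0,1.5),(60,4),(60,18),(66,18)]
    def P(t,z,r):  # along tool x; up = -tool z
        f=t[2]; d=112-z; x=t[0]+d*np.cos(f)-r*np.sin(f); u=t[1]+d*np.sin(f)+r*np.cos(f)
        return p+R@(np.array([x,0,-u])/1e3)
    s=least_squares(lambda t:[proj(c,P(t,*q))[1]-v for q,v in zip(pts,rows)],[0,12,.1])
    return s.x,s.fun,p
def prof(c,col=320):
    g=c["im"].astype(float).mean(2)[:,col-1:col+2].mean(1); return [(i,int(abs(g[i+2]-g[i-2])),int(g[i])) for i in range(2,260) if abs(g[i+2]-g[i-2])>7]
if __name__=="__main__":
    c=cam("wrist"); print(prof(c)[:80])
    t,f,p=tilt(c,[24,198,216,236]); print("x",t[0].round(1),"axis z at grip mm",(t[1]+p[2]*1e3).round(1),"tip-up deg",np.degrees(t[2]).round(1),f.round(1),p)
E
python3 tilt.py
```

```text
[(22, 7, 196), (23, 7, 193), (24, 8, 189), (55, 27, 195), (56, 84, 193), (57, 76, 163), (58, 29, 109), (59, 28, 118), (60, 86, 163), (61, 76, 191), (62, 31, 196), (68, 27, 194), (69, 71, 191), (70, 74, 168), (71, 29, 123), (72, 23, 120), (73, 70, 162), (74, 73, 191), (75, 31, 194), (81, 32, 195), (82, 79, 189), (83, 66, 161), (84, 16, 115), (85, 29, 129), (86, 79, 173), (87, 62, 190), (88, 19, 194), (93, 23, 194), (94, 71, 190), (95, 74, 167), (96, 30, 121), (97, 19, 119), (98, 72, 159), (99, 72, 187), (100, 32, 193), (105, 26, 192), (106, 68, 190), (107, 68, 165), (108, 27, 121), (109, 22, 124), (110, 69, 163), (111, 68, 187), (112, 27, 191), (116, 13, 192), (117, 51, 191), (118, 84, 176), (119, 50, 139), (121, 53, 141), (122, 83, 183), (123, 50, 192), (124, 7, 191), (194, 17, 190), (195, 52, 188), (196, 83, 172), (197, 87, 137), (198, 70, 107), (199, 33, 101), (211, 12, 105), (212, 10, 107), (213, 14, 116), (214, 24, 115), (215, 33, 91), (216, 32, 82), (217, 8, 82), (227, 10, 83), (228, 13, 87), (229, 12, 93), (231, 12, 96), (232, 42, 94), (233, 55, 81), (234, 49, 53), (235, 26, 41), (236, 20, 44), (237, 50, 55), (238, 51, 74), (239, 41, 92), (240, 22, 96)]
x -10.3 axis z at grip mm 11.7 tip-up deg 8.3 [-0.3  1.5  2.2 -3.2] [ 0.44029177 -0.1867362   0.00562279]
```

>>> {"name": "play_rows", "arguments": {"commands": [0,0,2.5,0,0.28,0,0,0,0,0,0,0,0,0,0,0,0,0,0,0,0,0,0,0,0], "newtons": 3}}

```text
clock: 25.28
tool_pos: [0.4401, -0.1867, 0.0029]
ee_rot: [[0.0, 1.0, -0.0], [1.0, -0.0, 0.0], [0.0, -0.0, -1.0]]
contact_force: [-0.2, -0.1, -1.2]
gripper_width: 0.0158
finger_force: 3.0
```

```bash
python3 - <<'E'
from tilt import *
o=arm.get_obs();print(o["tool_pos"],o["contact_force"].round(1),o["gripper_width"],o["finger_force"])
c=cam("wrist"); print([q for q in prof(c) if q[0]<50 or q[0]>150])
for r in ([23.5,197.5,215,228],):
    t,f,p=tilt(c,r); print(t.round(2),np.degrees(t[2]),(t[1]+p[2]*1e3).round(1),f.round(1))
E
```

```text
[ 0.44011142 -0.18667536  0.00294261] [-0.2 -0.1 -1.2] 0.015750515835613144 2.9989633709192276
[(21, 7, 195), (22, 9, 193), (23, 9, 188), (197, 27, 189), (198, 73, 185), (199, 91, 161), (200, 84, 116), (201, 59, 98), (202, 13, 100), (216, 15, 108), (217, 25, 104), (218, 27, 87), (219, 22, 80), (230, 9, 81), (231, 12, 85), (232, 13, 91), (233, 7, 94), (234, 9, 95), (235, 37, 93), (236, 50, 81), (237, 52, 56), (238, 33, 44), (239, 13, 41), (240, 45, 48), (241, 53, 70), (242, 46, 90), (243, 24, 94)]
[-10.24   5.48   0.12] 6.790002366186754 8.5 [ 0.1 -0.5 -0.7  1.1]
```

>>> {"name": "play_rows", "arguments": {"commands": [0,0,-1.5,0,0,0,0,-1.5,0,0,0,0,-1.5,0,0,0,0,0,0,0]}}

```text
clock: 25.67
tool_pos: [0.4406, -0.1869, 0.008]
ee_rot: [[-0.0, 1.0, 0.001], [1.0, 0.0, -0.0], [-0.0, 0.001, -1.0]]
contact_force: [0.2, 0.2, -1.1]
gripper_width: 0.016
finger_force: 3.0
```

```bash
python3 - <<'E'
from tilt import *
o=arm.get_obs();print(o["tool_pos"],o["contact_force"].round(1),o["gripper_width"],o["finger_force"])
c=cam("wrist"); print([q for q in prof(c) if q[0]<50 or q[0]>150])
for r in ([22,199.5,217.5,231.5],): # previous rows at previous height, tool-relative
    t,f,p=tilt(c,r); print("before",t.round(2),np.degrees(t[2]),f.round(1))
E
```

```text
[ 0.44057314 -0.18691104  0.00798143] [ 0.2  0.2 -1.1] 0.016022954001700118 2.9999839514493942
[(23, 10, 195), (24, 12, 194), (25, 10, 186), (26, 9, 183), (31, 10, 187), (32, 18, 186), (35, 15, 185), (36, 22, 189), (190, 19, 193), (191, 61, 190), (192, 99, 173), (193, 105, 131), (194, 86, 93), (195, 43, 85), (196, 8, 87), (202, 32, 87), (203, 77, 91), (204, 106, 118), (205, 103, 164), (206, 75, 194), (207, 29, 194), (209, 29, 194), (210, 86, 191), (211, 111, 164), (212, 108, 106), (213, 80, 82), (214, 23, 82), (219, 12, 82), (220, 10, 88), (221, 12, 94), (227, 9, 95), (228, 30, 94), (229, 51, 85), (230, 51, 65), (231, 41, 44), (233, 34, 43), (234, 48, 58), (235, 51, 79), (236, 37, 92), (237, 14, 95)]
before [-10.19   8.38   0.12] 6.796557804222259 [ 0.1 -0.3 -0.4  0.6]
```

```bash
python3 - <<'E'
from tilt import *
c=cam("wrist")
for r in ([24.5,193,204.5,220],[24.5,193,211.5,220],[24.5,193,211.5,230]):
    t,f,p=tilt(c,r); print(t.round(2),np.degrees(t[2]),(t[1]+p[2]*1e3).round(1),f.round(1))
save(c,"lev.png",(170,0,470,300),2)
E
```

```text
[-10.17  10.93  -0.02] -1.3633103986610964 18.7 [ 0.  -0.1 -0.2  0.2]
[-9.4  -2.7   0.17] 9.60858969177205 5.1 [ 0.3 -1.4 -2.2  3.2]
[-9.19 -1.28  0.2 ] 11.199908196903937 6.5 [-0.3  1.2  1.9 -2.8]
```

>>> {"name": "play_rows", "arguments": {"commands": [0,0,0,0,0,0,0,0,0,0], "newtons": 50}}

```text
clock: 25.93
tool_pos: [0.4404, -0.1868, 0.0076]
ee_rot: [[0.0, 1.0, 0.0], [1.0, -0.0, -0.0], [-0.0, 0.0, -1.0]]
contact_force: [-0.1, 0.1, -0.8]
gripper_width: 0.0142
finger_force: 50.0
```

The fit gives -1.4 degrees with residuals of 0.2 px, so the rod is level and gripped at 50 N. Lifting.

>>> {"name": "play_rows", "arguments": {"commands": [0,0,-5,0,0,0,0,-12,0,0,0,0,-20,0,0,0,0,-28,0,0,0,0,-30,0,0]}}

```text
clock: 26.35
tool_pos: [0.439, -0.1861, 0.1027]
ee_rot: [[0.0, 1.0, -0.003], [1.0, -0.0, 0.001], [0.001, -0.003, -1.0]]
contact_force: [0.4, 0.1, -1.9]
gripper_width: 0.0147
finger_force: 50.0
```

>>> {"name": "play_rows", "arguments": {"commands": [0,0,-30,0,0,0,0,-30,0,0,0,0,-30,0,0,0,0,-30,0,0,0,0,-30,0,0]}}

```text
clock: 26.77
tool_pos: [0.4398, -0.1865, 0.2543]
ee_rot: [[-0.0, 1.0, 0.0], [1.0, 0.0, -0.0], [-0.0, 0.0, -1.0]]
contact_force: [0.4, -0.6, -2.6]
gripper_width: 0.0146
finger_force: 50.0
```

>>> {"name": "play_rows", "arguments": {"commands": [0,0,-25,0,0,0,0,-15,0,0,0,0,-6,0,0,0,0,0,0,0,0,0,0,0,0]}}

```text
clock: 27.18
tool_pos: [0.4399, -0.1866, 0.2979]
ee_rot: [[-0.0, 1.0, -0.001], [1.0, 0.0, 0.0], [0.0, -0.001, -1.0]]
contact_force: [0.5, 0.0, -1.3]
gripper_width: 0.015
finger_force: 50.0
```

>>> {"name": "play_rows", "arguments": {"commands": [0,0,0,0,0,0,0,0,0,0,0,0,0,0,0,0,0,0,0,0,0,0,0,0,0]}}

```text
clock: 27.6
tool_pos: [0.4401, -0.1867, 0.298]
ee_rot: [[-0.0, 1.0, -0.001], [1.0, 0.0, 0.0], [0.0, -0.001, -1.0]]
contact_force: [-0.2, -0.2, -1.6]
gripper_width: 0.0147
finger_force: 50.0
```

```bash
python3 - <<'E'
from tilt import *
o=arm.get_obs();print(o["tool_pos"],o["clock"],o["contact_force"].round(1),o["gripper_width"],o["finger_force"],np.abs(o["joint_vel"]).max())
c=cam("wrist"); print([q for q in prof(c) if q[0]<50 or 185<q[0]<240])
a=cam("scene");b=cam("side")
def crop(c,x,y,w,h,s): return cv2.resize(c["im"][y:y+h,x:x+w,::-1],(int(w*s),int(h*s)),interpolation=cv2.INTER_CUBIC)
W=crop(c,220,0,200,260,1.5)
cv2.imwrite("pics/fin.png",np.vstack([np.hstack([W[:300],np.zeros((300,10,3),np.uint8),crop(b,200,100,245,150,2)])[:, :800],np.hstack([crop(a,190,60,300,290,1)[:290],np.zeros((290,10,3),np.uint8),crop(a,250,60,122,72,4)[:290]])[:, :800]]) if 0 else W)
def pad(i,w,h): return cv2.copyMakeBorder(i[:h,:w],0,max(0,h-i.shape[0]),0,max(0,w-i.shape[1]),0)
cv2.imwrite("pics/fin.png",np.vstack([np.hstack([pad(W,300,300),pad(crop(b,190,90,250,150,2),500,300)]),np.hstack([pad(crop(a,180,50,300,300,1),300,300),pad(crop(a,230,60,125,75,4),500,300)])]))
E
```

```text
[ 0.44011148 -0.18666265  0.2979525 ] 27.6 [-0.2 -0.2 -1.6] 0.014740012760296815 49.99965727329254 0.39876192874935795
[(23, 12, 178), (24, 14, 173), (25, 12, 164), (26, 8, 163), (190, 10, 173), (191, 43, 170), (192, 85, 160), (193, 94, 128), (194, 82, 88), (195, 50, 75), (196, 9, 78), (200, 7, 78), (201, 11, 74), (203, 51, 67), (204, 94, 83), (205, 105, 125), (206, 88, 165), (207, 46, 173), (208, 7, 172), (212, 26, 174), (213, 78, 169), (214, 101, 146), (215, 95, 96), (216, 72, 72), (217, 23, 73), (219, 8, 73), (220, 9, 75), (221, 11, 81), (222, 9, 83), (228, 19, 85), (229, 42, 79), (230, 50, 63), (231, 42, 42), (232, 16, 34), (233, 23, 37), (234, 47, 46), (235, 47, 66), (236, 37, 82), (237, 18, 85)]
```

View pics/fin.png

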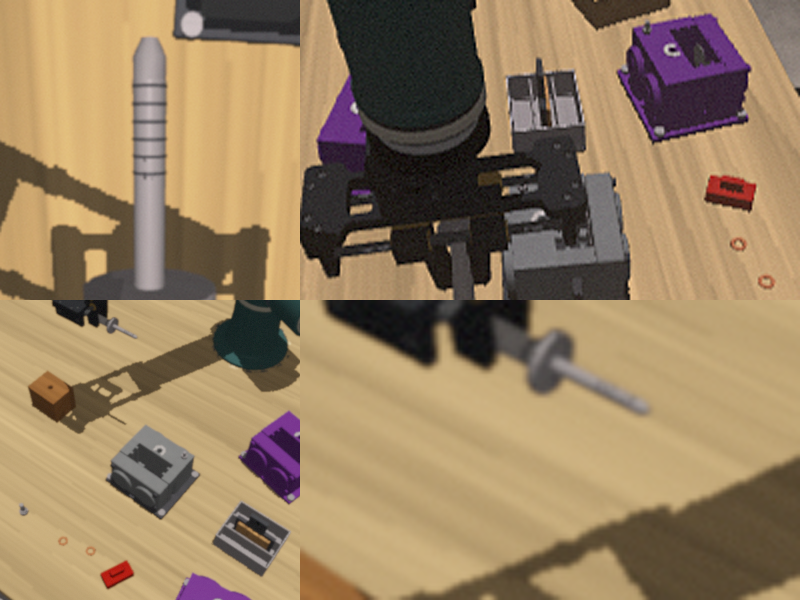

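The gauge is held level at about 30 cm: wrist rows are unchanged, so tilt is still about -1.4 degrees. The pad stands in the rack's middle bay, and the spacer, bolt and washers are untouched.

```bash
python3 -c "
from bench import arm
print(arm.hand_in())"
```

```text
the job is handed in; nothing more can be done
None
```

The job is handed in: the pad stands in the rack's middle bay, the gauge was lowered into the port until its collar stopped on the casting and then drawn out, and it is now held level about 30 cm above the bench; the hand-in returned no verdict.

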